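Stack a clutch pack on its build stand and catch the lever

TASK

Build the clutch pack on the stand's splined hub from all the discs and separators that lie on the bench: laid down alternately, one kind then the other (begin with the kind there is more of; if there are equally many, with either), the broad tabs of the discs in the wide fork beside the lever and the narrow tabs of the separators in the narrow fork opposite, every plate flat on the one below. Put the thick end plate without a tab on top, then press the stand's lever down until its catch holds it, and leave the two wood offcuts where they lie.

Things in the scene. Friction and masses are not known exactly. Their poses are not given: they have to be found in the camera images.
- disc_1_mid (a point): friction disc: eight-sided dark plate with cork facings, 8 mm thick, lying flat, slot-shaped bore 19 x 35 mm in its middle (35 along own y), straight edges 56 mm apart across own x for grasping; one BROAD tab (30 mm wide) along own +y, to 56 mm from the middle. Point: centre of the bore, half-way up (4 mm). One to three discs are there
- disc_1_tab (a point): point on the tab, 45 mm from the middle of the plate along its own +y, half-way up
- disc_2_mid (a point): friction disc: eight-sided dark plate with cork facings, 8 mm thick, lying flat, slot-shaped bore 19 x 35 mm in its middle (35 along own y), straight edges 56 mm apart across own x for grasping; one BROAD tab (30 mm wide) along own +y, to 56 mm from the middle. Point: centre of the bore, half-way up (4 mm). One to three discs are there
- disc_2_tab (a point): point on the tab, 45 mm from the middle of the plate along its own +y, half-way up
- disc_3_mid (a point): friction disc: eight-sided dark plate with cork facings, 8 mm thick, lying flat, slot-shaped bore 19 x 35 mm in its middle (35 along own y), straight edges 56 mm apart across own x for grasping; one BROAD tab (30 mm wide) along own +y, to 56 mm from the middle. Point: centre of the bore, half-way up (4 mm). One to three discs are there
- disc_3_tab (a point): point on the tab, 45 mm from the middle of the plate along its own +y, half-way up
- separator_1_mid (a point): separator: bare bright rectangular steel plate 56 x 60 mm, 8 mm thick, lying flat, slot-shaped bore 19 x 35 mm in its middle (35 along own y), straight edges 56 mm apart across own x for grasping; one NARROW tab (14 mm wide) along own +y, to 57 mm from the middle. Point: centre of the bore, half-way up (4 mm). Always two
- separator_1_tab (a point): point on the tab, 45 mm from the middle of the plate along its own +y, half-way up
- separator_2_mid (a point): separator: bare bright rectangular steel plate 56 x 60 mm, 8 mm thick, lying flat, slot-shaped bore 19 x 35 mm in its middle (35 along own y), straight edges 56 mm apart across own x for grasping; one NARROW tab (14 mm wide) along own +y, to 57 mm from the middle. Point: centre of the bore, half-way up (4 mm). Always two
- separator_2_tab (a point): point on the tab, 45 mm from the middle of the plate along its own +y, half-way up
- end_plate_mid (a point): end plate: bright rectangular aluminium plate 56 (own x) x 60 (own y) mm, 14 mm thick, without a tab, same 19 x 35 mm bore (35 mm along its own y), fits either way round; this point is the centre of the bore, half-way up (7 mm above the underside)
- hub_seat (a point): fixed build stand, placed anew each run: point on the hub's axis on the seat, 24 mm above the bench. x to its far side, y to the lever, z up. Seat 36 (x) x 44 (y) mm on a base 100 x 210 x 10 mm. Splined hub rises 54 mm above the seat: 16 (x) x 32 (y) mm, round ends, round nose over the top 8 mm; a plate fits two ways round (1.5 mm play each side). n-th plate's middle ends 8n-4 mm above the seat
- wide_fork (a point): middle of the gap between the tops of the two 10 mm round prongs of the wide fork (38 mm clear), 46 mm from the hub's axis on its +y side, towards the lever, 45 mm higher than the seat; broad disc tabs go down between them
- narrow_fork (a point): the same for the narrow fork (22 mm clear), 46 mm from the hub's axis on its -y side; narrow separator tabs go down between them. The base reaches from the hub axis 45 mm to -x, 55 mm to +x, 75 mm to -y, 135 mm to +y
- lever (a joint): catch lever of the stand, hinged at its far end: 0 = up (as found), grows as the pad goes down, 0.38 rad = stop. Sprung: let go before about 0.25 it comes back up; pressed down to the stop, a sprung roller snaps in over it and holds it at about 0.34. The pad resists with 2 N at first, about 6 N after some 10 mm, then gives way
- lever_pad (a point): top face of the black press pad (38 x 30 mm) at the near end of the lever, 84 mm from the lever's hinge and about 110 mm from the hub's axis in the stand's +y; when up it is about 60 mm above the bench, when caught about 31 mm, at the stop 28 mm (it moves some 2 mm sideways on the way); press straight down on it with the shut fingers
- small_offcut: bystander: wood offcut 45 x 90 x 19 mm, lying near the robot's right; origin under its centre; not needed
- long_offcut: bystander: wood offcut 38 x 110 x 30 mm, lying near the robot's left; origin under its centre; not needed

How it is judged (in metres and radians):
On the way, in this order (a step that is already met when the one before it is completed fails the run):
1. all the plates lie alternately on the hub, tabs in their forks, with the end plate on top, the lever still up (horizontal distance between each of disc_1_mid, disc_2_mid, disc_3_mid, separator_1_mid, separator_2_mid, end_plate_mid and hub_seat below 0.005 m and y of each of disc_1_tab, disc_2_tab, disc_3_tab in the frame of hub_seat above 0.035 m and y of each of separator_1_tab, separator_2_tab in the frame of hub_seat below -0.035 m and (((z of disc_1_mid in the frame of hub_seat between 0.001 and 0.007 m or z of disc_1_mid in the frame of hub_seat between 0.017 and 0.023 m or z of disc_1_mid in the frame of hub_seat between 0.033 and 0.039 m) and (z of disc_2_mid in the frame of hub_seat between 0.001 and 0.007 m or z of disc_2_mid in the frame of hub_seat between 0.017 and 0.023 m or z of disc_2_mid in the frame of hub_seat between 0.033 and 0.039 m) and (z of disc_3_mid in the frame of hub_seat between 0.001 and 0.007 m or z of disc_3_mid in the frame of hub_seat between 0.017 and 0.023 m or z of disc_3_mid in the frame of hub_seat between 0.033 and 0.039 m) and (z of separator_1_mid in the frame of hub_seat between 0.009 and 0.015 m or z of separator_1_mid in the frame of hub_seat between 0.025 and 0.031 m) and (z of separator_2_mid in the frame of hub_seat between 0.009 and 0.015 m or z of separator_2_mid in the frame of hub_seat between 0.025 and 0.031 m)) or ((z of disc_1_mid in the frame of hub_seat between 0.009 and 0.015 m or z of disc_1_mid in the frame of hub_seat between 0.025 and 0.031 m) and (z of disc_2_mid in the frame of hub_seat between 0.009 and 0.015 m or z of disc_2_mid in the frame of hub_seat between 0.025 and 0.031 m) and (z of disc_3_mid in the frame of hub_seat between 0.009 and 0.015 m or z of disc_3_mid in the frame of hub_seat between 0.025 and 0.031 m) and (z of separator_1_mid in the frame of hub_seat between 0.001 and 0.007 m or z of separator_1_mid in the frame of hub_seat between 0.017 and 0.023 m or z of separator_1_mid in the frame of hub_seat between 0.033 and 0.039 m) and (z of separator_2_mid in the frame of hub_seat between 0.001 and 0.007 m or z of separator_2_mid in the frame of hub_seat between 0.017 and 0.023 m or z of separator_2_mid in the frame of hub_seat between 0.033 and 0.039 m))) and (z of end_plate_mid in the frame of hub_seat between 0.028 and 0.034 m or z of end_plate_mid in the frame of hub_seat between 0.036 and 0.042 m or z of end_plate_mid in the frame of hub_seat between 0.044 and 0.05 m) and value of joint lever below 0.2 rad), for 0.2 s.
2. the lever is down in its catch (value of joint lever above 0.3 rad), for 0.2 s.
At the end, for the whole second after the job is handed in: all discs and separators present lie alternately on the hub within 5 mm of its axis and 3 mm of their height, disc tabs to the lever side and separator tabs opposite (tab point over 35 mm out); the end plate lies on top; all at rest; lever beyond 0.3 rad (horizontal distance between each of disc_1_mid, disc_2_mid, disc_3_mid, separator_1_mid, separator_2_mid, end_plate_mid and hub_seat below 0.005 m and y of each of disc_1_tab, disc_2_tab, disc_3_tab in the frame of hub_seat above 0.035 m and y of each of separator_1_tab, separator_2_tab in the frame of hub_seat below -0.035 m and (((z of disc_1_mid in the frame of hub_seat between 0.001 and 0.007 m or z of disc_1_mid in the frame of hub_seat between 0.017 and 0.023 m or z of disc_1_mid in the frame of hub_seat between 0.033 and 0.039 m) and (z of disc_2_mid in the frame of hub_seat between 0.001 and 0.007 m or z of disc_2_mid in the frame of hub_seat between 0.017 and 0.023 m or z of disc_2_mid in the frame of hub_seat between 0.033 and 0.039 m) and (z of disc_3_mid in the frame of hub_seat between 0.001 and 0.007 m or z of disc_3_mid in the frame of hub_seat between 0.017 and 0.023 m or z of disc_3_mid in the frame of hub_seat between 0.033 and 0.039 m) and (z of separator_1_mid in the frame of hub_seat between 0.009 and 0.015 m or z of separator_1_mid in the frame of hub_seat between 0.025 and 0.031 m) and (z of separator_2_mid in the frame of hub_seat between 0.009 and 0.015 m or z of separator_2_mid in the frame of hub_seat between 0.025 and 0.031 m)) or ((z of disc_1_mid in the frame of hub_seat between 0.009 and 0.015 m or z of disc_1_mid in the frame of hub_seat between 0.025 and 0.031 m) and (z of disc_2_mid in the frame of hub_seat between 0.009 and 0.015 m or z of disc_2_mid in the frame of hub_seat between 0.025 and 0.031 m) and (z of disc_3_mid in the frame of hub_seat between 0.009 and 0.015 m or z of disc_3_mid in the frame of hub_seat between 0.025 and 0.031 m) and (z of separator_1_mid in the frame of hub_seat between 0.001 and 0.007 m or z of separator_1_mid in the frame of hub_seat between 0.017 and 0.023 m or z of separator_1_mid in the frame of hub_seat between 0.033 and 0.039 m) and (z of separator_2_mid in the frame of hub_seat between 0.001 and 0.007 m or z of separator_2_mid in the frame of hub_seat between 0.017 and 0.023 m or z of separator_2_mid in the frame of hub_seat between 0.033 and 0.039 m))) and (z of end_plate_mid in the frame of hub_seat between 0.028 and 0.034 m or z of end_plate_mid in the frame of hub_seat between 0.036 and 0.042 m or z of end_plate_mid in the frame of hub_seat between 0.044 and 0.05 m) and value of joint lever above 0.3 rad and linear speed of each of disc_1, disc_2, disc_3, separator_1, separator_2, end_plate below 0.02 m/s); the robot touches nothing.
It fails at once if the small offcut is moved more than 5 cm (distance of small_offcut from where it was at the start of the episode above 0.05 m).
It fails at once if the long offcut is moved more than 5 cm (distance of long_offcut from where it was at the start of the episode above 0.05 m).
Of disc_1, disc_2, disc_3 only 1 to 3 are there at a start; the rules pass over those that are not, and their reading is None.
At some moment in a run one of disc_1, disc_2, disc_3, separator_1, separator_2, end_plate may be knocked a few centimetres aside while the robot is not near it.
Once in a run the grip may slacken for a moment while it holds something.
It also fails if it takes over 210 s, if anything falls off the work surface, if the arm or the gripper's body presses on something with over 40 N, if the wrist force passes 120 N, or if a joint passes its speed limit or range.

ROBOT

A 7-joint arm with a two-finger parallel gripper is mounted at the origin on the work surface; the furniture and walls round the work are solid. World frame = base frame: x ahead of the robot, y to its left, z up, the work surface at z = 0. Lengths are in mm, angles in rad, forces in N, time in s.
With the tool pointing down it reaches from about 400 to 875 mm from the base axis. Payload 6.5 kg.
Tool frame: the origin (TCP) lies midway between the tips of the shut fingers; the grasp point (between the pads) lies 19 mm behind it; z points along the fingers, y is the line along which they close (so a half turn about z gives the same grasp; the last joint's range is limited). The gripper opens to 88 mm and grips with 3 to 60 N. Pads are 18 mm wide; open, the fingers measure 123 mm over their backs; the gripper's body (75 mm by 187 mm) begins 45 mm behind the grasp point.
Start: joints at [1.216, 0.536, -0.004, 1.538, 0.003, 1.067, -0.071], TCP at [185.117, -623.074, 238.716] pointing down, gripper open.
Joint ranges: [-2.7, 2.7], [-0.37, 2.16], [-1.27, 1.26], [0.24, 2.4], [-1.31, 4.45], [0.19, 1.91], [-2.76, 2.76]. Speed limits (rad/s): [2.39, 2.39, 3.14, 3.14, 3.14, 3.14, 3.14].

INTERFACE

Orientations are given as a unit quaternion [x, y, z, w].
In Python, from rig import ctrl gives the robot as it stands.
- The arm moves only by the tool drive_tool, never from a script. Its argument "plan" is a list of rows, each a list of 3 entries, a list of its own where there are three numbers: the shift along the tool's x, y, z in m, then the turn about the tool's z in degrees, then the finger opening in m, from 0 to 0.0881. A call has 1 to 5 rows; each row is the pose to reach, as a shift and turn from the pose commanded when the call began, along the tool's axes at that moment; what a row does not reach only later rows make up. A row lasts 1/10 s, in which the tool goes at most 50 mm and 8.59 degrees, less where a joint would pass 70% of its speed; a pose out of reach is approached as far as the arm can. A call with a gripper value outside its range is refused whole. The fingers move at their own pace and stop on an object; the grip force is fixed at half the most. Time passes only in rows, so rows that repeat a pose let the fingers close. It gives the time, the measured TCP pose, the force, the opening and the grip force at its end, in the units of the state.
- ctrl.state(): the state, without advancing time (a new reading comes with each control period).
- ctrl.get_image(name): name is "scene" or "top" or "wrist"; returns a dict with "color" (420x560x3 uint8, blue, green, red), "z_map" (420x560 float32, mm along the optical axis (not along the pixel's ray), 0 where there is no reading), "fx", "fy", "cx", "cy" (pixels), "pose" (4x4, takes a point from camera to world coordinates); the wrist camera has in their place "hand_eye" (4x4, takes a point from camera to tool coordinates, whose origin is the TCP and whose axes are the flange's). Camera axes: x right, y up, looking along -z (the intrinsics and any distortion apply to the point x, -y, -z); pixel columns grow to the right and rows downward; lengths in mm; the calibration is good to about 2 mm. A picture is of the moment at which its call begins: read the wrist's pose just before it.
- ctrl.finish_job(): hands the job in; it is judged then, once.
Trained networks look in a picture, given as the dict that the camera call returned (one of the last four; its "shot" number tells which), for a name from the list of things; names that differ only in an ending like _2 or _b are one class to them, and where a whole thing is asked for, a point or a joint stands for the part that bears it (a point fixed in the world has none). Each returns a list of dicts, best first, with "confidence" (0 to 1); they miss things now and then, are a little off and sometimes report something else, mostly with a low value. They report only what shows in the picture. A call takes as long as a camera call.
- ctrl.search_frame(picture, query): "extent" ([centre column, centre row, width, height] in pixels, round what is visible of it).
- ctrl.pinpoint(picture, query): "position" ([column, row] in pixels: a listed point, or the origin of a listed thing).
The state is a dict: "time_s": time; "q": joint angles; "joint_vel": joint speeds; "tau": joint torques, N m; "eef_pos": TCP position; "eef_rot": TCP orientation; "wrist_force": force on the tool from outside, world axes, zero at the start; "ft_torque": the same for the moment, N m; "opening": finger opening in mm; "grip_force": force on a finger pad.
Only numpy, scipy, OpenCV 4.12 (cv2) and the standard library are available. Lean on these libraries where they do the work, as an engineer would, in place of code of your own. Each camera call takes 0.05 s, during which the arm holds its last target. There are 200 camera calls.

## Working session

There is one attempt and no reset: what is moved stays moved. The work goes in short steps, Python scripts to look and compute and a tool call to move; the robot and the scene stay as the last step left them, time stands still between calls to the robot, and variables do not carry over. Pictures are saved under pics/ and viewed, at most 14 in all, crops included, and the job is handed in when it is done.

Besides the shell and the picture viewer there is one more tool, called after "Call:" as a command line: name --argument value ..., lists and objects as JSON in quotes. drive_tool: Moves the arm, as the interface text tells. Its arguments: {"type":"object","properties":{"plan":{"type":"array","items":{"type":"array"}}},"required":["plan"]}

```bash
ls; mkdir -p pics; cat > h.py <<'E'
import numpy as np, cv2, json
from rig import ctrl
from scipy.spatial.transform import Rotation as R
def cloud(p, T=None):
    T = np.array(p["pose"]) if T is None else T
    z=p["z_map"]; v,u=np.mgrid[0:z.shape[0],0:z.shape[1]]
    return toworld(p,u,v,z,T)
def toworld(p,u,v,z,T):
    x=(u-p["cx"])/p["fx"]*z; y=(v-p["cy"])/p["fy"]*z
    P=np.stack([x,-y,-z,np.ones_like(x)],-1)
    return (P@T.T)[...,:3]
def tool():
    s=ctrl.state(); T=np.eye(4); T[:3,:3]=R.from_quat(s["eef_rot"]).as_matrix(); T[:3,3]=s["eef_pos"]; return s,T
E
python3 - <<'E'
from h import *
s=ctrl.state(); print(s)
for n in ["scene","top"]:
    p=ctrl.get_image(n); print([ (k,p[k]) for k in p if k not in("color","z_map")])
    cv2.imwrite(f"pics/{n}0.png",p["color"])
    for q in ["disc_1_mid","disc_1_tab","separator_1_mid","separator_1_tab","end_plate_mid","hub_seat","wide_fork","narrow_fork","lever_pad","small_offcut","long_offcut"]:
        for d in ctrl.pinpoint(p,q):
            u,v=d["position"]; iu,iv=int(round(u)),int(round(v)); z=np.median(p["z_map"][max(0,iv-1):iv+2,max(0,iu-1):iu+2])
            print(q,round(d["confidence"],2),np.round([u,v]),np.round(toworld(p,np.float64(u),np.float64(v),np.float64(z),np.array(p["pose"]))))
E
```

```text
pics
{'time_s': 0.0, 'q': array([ 1.21582236,  0.53714381, -0.00441189,  1.53881928,  0.0026131 ,
        1.06734181, -0.07120558]), 'joint_vel': array([-0.0007814 ,  0.00069232, -0.00076934, -0.00121947, -0.0002054 ,
       -0.00170682,  0.0013558 ]), 'tau': array([-1.07739848e-03, -5.70984936e+01,  9.90406238e-01, -2.51602328e+01,
       -5.62877452e-02,  1.78850640e-02,  1.18374874e-04]), 'eef_pos': array([ 184.89878661, -622.51961089,  237.87484106]), 'eef_rot': array([ 9.89590368e-01,  1.43910306e-01, -1.96831261e-04, -8.30389169e-04]), 'wrist_force': array([-0.04943982,  0.26272616, -0.06491242]), 'ft_torque': array([ 0.03248468, -0.0389651 ,  0.04882665]), 'grip_force': 0.0, 'opening': 88.06206504758639}
[('fx', 480.8569684419461), ('fy', 480.8569684419461), ('cx', 282.07883234411923), ('cy', 204.9840952321101), ('pose', array([[-8.34678817e-01,  2.16837431e-01, -5.06253693e-01,
        -7.77274432e+01],
       [-5.50628173e-01, -3.46842105e-01,  7.59282009e-01,
         8.89366106e+02],
       [-1.09493367e-02,  9.12514155e-01,  4.08898556e-01,
         5.54290176e+02],
     
[... 1129 characters left out ...]
     [ 0.00000000e+00,  0.00000000e+00,  0.00000000e+00,
         1.00000000e+00]])), ('shot', 2)]
disc_1_mid 0.63 [378. 278.] [ 342. -247.   18.]
disc_1_tab 0.94 [231. 232.] [444. 110.   5.]
separator_1_mid 0.7 [185. 237.] [429. 220.   1.]
separator_1_tab 0.57 [201. 245.] [410. 181.   7.]
end_plate_mid 0.66 [187. 163.] [614. 228.   1.]
hub_seat 0.72 [284. 167.] [601. -15.  43.]
hub_seat 0.6 [248. 237.] [433.  68.  -2.]
wide_fork 0.86 [264. 159.] [630.  35.  11.]
narrow_fork 0.97 [303. 160.] [616. -59.  60.]
lever_pad 0.91 [236. 171.] [583. 100.  57.]
small_offcut 0.86 [377. 275.] [ 348. -245.   17.]
small_offcut 0.67 [246. 237.] [433.  72.   0.]
long_offcut 0.78 [176. 272.] [341. 233.  28.]
```

```bash
python3 - <<'E'
import cv2
for n,(x0,y0,x1,y1) in dict(top=(120,90,440,330),scene=(120,130,440,370)).items():
    i=cv2.imread(f"pics/{n}0.png")[y0:y1,x0:x1]; cv2.imwrite(f"pics/{n}0b.png",cv2.resize(i,None,fx=2.5,fy=2.5,interpolation=cv2.INTER_CUBIC))
E
```

```text
(no output)
```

View pics/top0b.png

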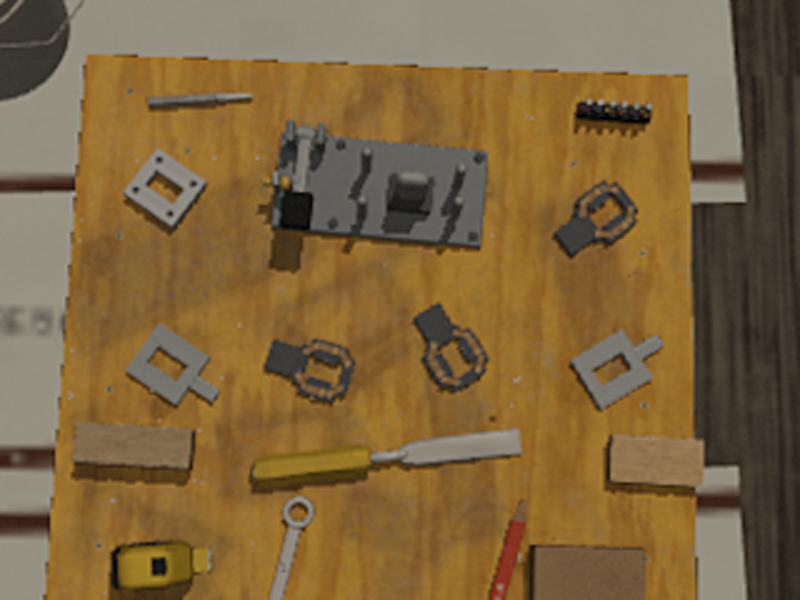

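View pics/scene0b.png

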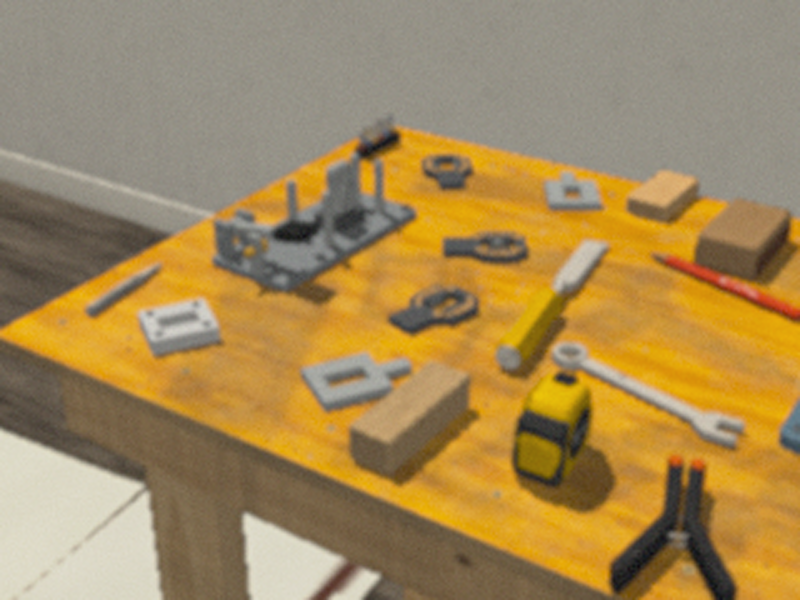

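The top view shows three discs (A ≈(362,175), B ≈(250,238), C ≈(302,234)), two separators (≈(186,235) and (365,238)), the end plate ≈(186,166) and the stand ≈(284,167). With three discs, I start with a disc. Next I go over the hub to measure it with the wrist camera.

```bash
cat >> h.py <<'E'
def yaw(): 
    s,T=tool(); return np.degrees(np.arctan2(T[1,0],T[0,0]))
def go(x,y,z,yw,label=""):
    s,T=tool(); d=T[:3,:3].T@(np.array([x,y,z])-T[:3,3]); t=-(yw-yaw()); t=(t+180)%360-180
    print(label,"shift m",np.round(d/1000,4),"turn",round(t,1),"| t",round(s["time_s"],1),"tcp",np.round(s["eef_pos"],1),"yaw",round(yaw(),2),"open",round(s["opening"],1),"q7",round(s["q"][6],2))
E
python3 -c "
from h import *
go(600,-10,260,84)"
```

```text
shift m [ 0.5723 -0.4695 -0.0213] turn -67.4 | t 1.2 tcp [ 185.1 -623.1  238.7] yaw 16.55 open 87.8 q7 -0.07
```

Call:
drive_tool --plan '[[[0.038, -0.031, -0.004], 0, 0.088], [[0.076, -0.062, -0.008], 0, 0.088], [[0.114, -0.094, -0.012], 0, 0.088], [[0.152, -0.125, -0.016], 0, 0.088], [[0.19, -0.156, -0.02], 0, 0.088]]'

```text
time_s: 1.7
eef_pos: [323.7, -417.7, 259.1]
eef_rot: [0.99, 0.144, 0.0, 0.0]
wrist_force: [1.1, -0.2, 0.0]
opening: 88.0
grip_force: 0.0
```

Call:
drive_tool --plan '[[[0.038, -0.031, 0], 0, 0.088], [[0.076, -0.062, 0], 0, 0.088], [[0.114, -0.094, 0], 0, 0.088], [[0.152, -0.125, 0], 0, 0.088], [[0.19, -0.156, 0], 0, 0.088]]'

```text
time_s: 2.2
eef_pos: [461.4, -214.1, 259.1]
eef_rot: [0.99, 0.144, 0.0, 0.0]
wrist_force: [0.9, -0.8, -0.2]
opening: 88.3
grip_force: 0.0
```

Call:
drive_tool --plan '[[[0.038, -0.031, 0], -8, 0.088], [[0.076, -0.062, 0], -16, 0.088], [[0.114, -0.094, 0], -24, 0.088], [[0.152, -0.125, 0], -32, 0.088], [[0.19, -0.156, 0], -40, 0.088]]'

```text
time_s: 2.7
eef_pos: [599.2, -10.5, 259.0]
eef_rot: [0.879, 0.476, 0.0, 0.0]
wrist_force: [0.4, -0.7, 0.2]
opening: 88.1
grip_force: 0.0
```

Call:
drive_tool --plan '[[[0, 0, 0], -8, 0.088], [[0, 0, 0], -16, 0.088], [[0, 0, 0], -24, 0.088], [[0, 0, 0], -27.4, 0.088], [[0, 0, 0], -27.4, 0.088]]'

```text
time_s: 3.2
eef_pos: [598.2, -12.3, 258.6]
eef_rot: [0.743, 0.669, 0.0, -0.0]
wrist_force: [-0.2, 1.0, 0.3]
opening: 87.8
grip_force: 0.0
```

```bash
cat >> h.py <<'E'
def wrist(name=None):
    s,T=tool(); p=ctrl.get_image("wrist"); T=T@np.array(p["hand_eye"])
    if name: cv2.imwrite(f"pics/{name}.png",p["color"])
    return p,T
E
python3 - <<'E'
from h import *
go(600,-10,260,84)
p,T=wrist("w1"); print({k:p[k] for k in ("fx","cx","cy","hand_eye")}); print([k for k in p])
W=cloud(p,T); np.savez("w1.npz",W=W,z=p["z_map"],c=p["color"])
print(np.percentile(W[...,2][p["z_map"]>0],[1,10,50,90,99]))
for q in ["hub_seat","wide_fork","narrow_fork","lever_pad"]:
    for d in ctrl.pinpoint(p,q): 
        u,v=d["position"];print(q,d["confidence"],u,v,W[int(v),int(u)])
E
```

```text
shift m [ 0.0025  0.0015 -0.0014] turn -0.0 | t 3.2 tcp [598.2 -12.3 258.6] yaw 83.96 open 87.8 q7 -0.37
{'fx': 353.98256835297275, 'cx': 276.1255815858985, 'cy': 211.18817907704653, 'hand_eye': array([[-3.12657224e-04,  9.63091525e-01,  2.69173954e-01,
         6.82660475e+01],
       [ 9.99999804e-01,  4.47255635e-04, -4.38716105e-04,
         4.34757983e-01],
       [-5.42913331e-04,  2.69173764e-01, -9.63091475e-01,
        -1.44972571e+02],
       [ 0.00000000e+00,  0.00000000e+00,  0.00000000e+00,
         1.00000000e+00]])}
['color', 'z_map', 'fx', 'fy', 'cx', 'cy', 'hand_eye', 'shot']
[-8.82724423e+02 -8.76801805e+02 -4.29521132e-01  3.39806659e+02
  3.58416105e+02]
hub_seat 0.61 115.7 123.8 [427.0196341   63.03606865  -1.1105439 ]
hub_seat 0.57 287.9 179.9 [609.78657055  -5.70036177  74.46684006]
wide_fork 0.94 283.4 143.1 [610.09055546  22.50409509   9.85951201]
wide_fork 0.45 192.8 363.2 [ 461.55897134 -250.48475845    6.42945077]
narrow_fork 0.67 283.4 231.7 [599.85599201 -79.13887997   8.61503563]
lever_pad 0.85 242.4 69.4 [579.19286364  96.44490866  59.3917438 ]
lever_pad 0.67 70.6 7.4 [411.09724776 178.56304754   6.30938493]
```

View pics/w1.png

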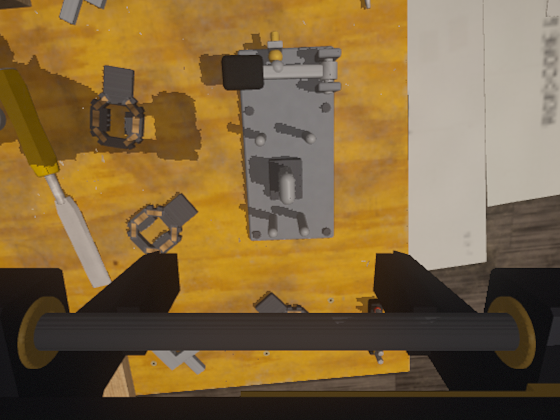

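The wrist view shows the hub ≈(288,180), wide-fork prongs ≈(260,140) and (310,138), narrow-fork prongs ≈(273,232) and (304,231), the pad ≈(242,70), and discs B ≈(117,122) and C ≈(155,227).

```bash
python3 - <<'E'
from h import *
f=np.load("w1.npz"); W=f["W"]; ok=f["z"]>0
x,y,z=W[...,0],W[...,1],W[...,2]
reg=ok&(abs(x-610)<110)&(abs(y-25)<150)
m=reg&(z>6.5)&(z<13)
n,l,st,c=cv2.connectedComponentsWithStats(m.astype(np.uint8)); 
r=cv2.minAreaRect(W[m][:,:2].astype(np.float32)); print("base",r,np.median(z[m]))
m=reg&(z>50)
n,l,st,c=cv2.connectedComponentsWithStats(m.astype(np.uint8))
for i in range(1,n):
    P=W[l==i]; 
    if len(P)<4: continue
    t=P[P[:,2]>P[:,2].max()-6]; print(len(P),st[i][:4],"cent",P.mean(0).round(1),"zmax",P[:,2].max().round(1),"top",len(t),t.mean(0).round(1),"ext",P.min(0).round(),P.max(0).round())
g=reg&(abs(z)<4); print("bench z",np.median(z[g]))
E
```

```text
base ((602.9259033203125, 40.31263732910156), (265.954345703125, 163.7869415283203), 77.5889663696289) 9.085283623166987
1483 [221  55  51  36] cent [580.   93.7  58. ] zmax 63.4 top 925 [573.8  94.3  59.7] ext [559.  78.  50.] [605. 110.  63.]
5 [275  67   3   3] cent [610.2  94.8  50.7] zmax 50.9 top 5 [610.2  94.8  50.7] ext [609.  94.  50.] [611.  96.  51.]
4 [271  76   4   1] cent [606.1  88.4  50.2] zmax 50.4 top 4 [606.1  88.4  50.2] ext [605.  88.  50.] [607.  89.  50.]
101 [305 133  11  11] cent [635.1  29.   65.3] zmax 69.6 top 85 [635.5  28.6  66.6] ext [631.  24.  50.] [640.  33.  70.]
99 [255 135  11  12] cent [588.2  32.   65.5] zmax 69.8 top 83 [587.8  31.6  66.8] ext [583.  27.  50.] [593.  36.  70.]
496 [279 170  17  35] cent [608.7 -14.   73.1] zmax 78.6 top 373 [608.9 -15.5  75.2] ext [600. -31.  50.] [617.   0.  79.]
110 [299 223  10  14] cent [621.6 -60.9  63.2] zmax 68.6 top 72 [621.8 -61.9  66.4] ext [617. -68.  51.] [627. -58.  69.]
113 [268 224  10  14] cent [590.2 -59.   63.1] zmax 69.2 top 76 [590.1 -59.9  66.3] ext [585. -65.  51.] [595. -56.  69.]
60443 [  0 251 560 169] cent [601.7   6.5 334.1] zmax 360.6 top 12269 [601.5   9.6 357.1] ext [538. -30. 257.] [669.  28. 361.]
bench z -0.8906967317460044
```

```bash
cat >> h.py <<'E'
HUB=(608.8,-15.4); HY=86.4
def plates(W,zm,lo=3.5,hi=16,minpx=60):
    """[centre of bore xy, z top, yaw of tab (deg), tab width-ish, area] for plates in a world cloud"""
    m=((zm>0)&(W[...,2]>lo)&(W[...,2]<hi)).astype(np.uint8)
    cs,h=cv2.findContours(m,cv2.RETR_CCOMP,cv2.CHAIN_APPROX_NONE); out=[]
    for i,c in enumerate(cs):
        if h[0][i][3]<0 or len(c)<12: continue
        q=W[c[:,0,1],c[:,0,0]][:,:2].astype(np.float32)
        (cx,cy),(a,b),_=r=cv2.minAreaRect(q); L,S=max(a,b),min(a,b)
        if not(28<L<45 and 14<S<27): continue
        bx=cv2.boxPoints(r); e=[bx[1]-bx[0],bx[2]-bx[1]]; e=max(e,key=np.linalg.norm); e=e/np.linalg.norm(e)
        o=cs[h[0][i][3]]; mm=np.zeros_like(m); cv2.drawContours(mm,[o],-1,1,-1); mm&=m
        P=W[mm>0]; d=P[:,:2]-[cx,cy]; t=d@e; 
        if (t>38).sum()<(t<-38).sum(): e=-e; t=-t
        tb=(t>38)&(t<60); w=np.ptp(d[tb]@[-e[1],e[0]]) if tb.sum()>5 else 0
        out.append((round(float(cx),1),round(float(cy),1),round(float(np.median(P[:,2])),1),round(float(np.degrees(np.arctan2(e[1],e[0]))),1),"tabw",round(float(w)),"bore",round(L,1),round(S,1)))
    return out
E
python3 - <<'E'
from h import *
f=np.load("w1.npz"); 
for o in plates(f["W"],f["z"]): print(o)
go(435,68,150,74)
E
```

```text
shift m [ 0.0623 -0.1708  0.1087] turn 9.9 | t 3.5 tcp [598.2 -12.1 258.7] yaw 83.89 open 88.1 q7 -0.37
```

Call:
drive_tool --plan '[[[0.0155, -0.0428, 0.0], 2, 0.088], [[0.031, -0.0855, 0.03], 5, 0.088], [[0.047, -0.128, 0.07], 8, 0.088], [[0.062, -0.171, 0.109], 10, 0.088], [[0.062, -0.171, 0.109], 10, 0.088]]'

```text
time_s: 3.95
eef_pos: [430.5, 68.2, 147.8]
eef_rot: [0.799, 0.602, -0.002, -0.001]
wrist_force: [0.8, -0.1, 0.3]
opening: 88.1
grip_force: 0.0
```

```bash
python3 - <<'E'
from h import *
p,T=wrist("w2"); W=cloud(p,T); np.savez("w2.npz",W=W,z=p["z_map"],c=p["color"])
for lo in (2,3,4,5):
    print(lo,plates(W,p["z_map"],lo))
for q in ["disc_1_mid","disc_1_tab"]:
    for d in ctrl.pinpoint(p,q)[:2]:
        u,v=d["position"];print(q,d["confidence"],u,v,W[int(v),int(u)])
E
```

```text
2 []
3 []
4 []
5 []
disc_1_mid 0.67 281.6 199.9 [433.76291131  63.97856336  -0.86041392]
disc_1_tab 0.86 275.0 149.9 [440.81529751 106.71183635   6.99975006]
```

View pics/w2.png

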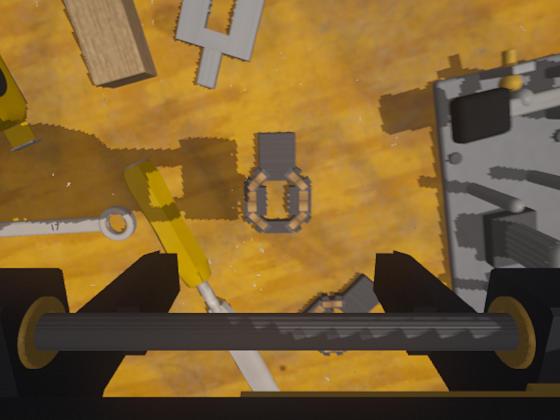

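The disc is at ≈(278,200), tab up at ≈(277,150). I'll debug the hole fit.

```bash
python3 - <<'E'
from h import *
f=np.load("w2.npz"); W=f["W"];z=W[...,2]
print(z[200,235:320:3].round(1)); print(z[150:240:4,278].round(1))
m=((z>3.5)&(z<16)).astype(np.uint8)
cs,h=cv2.findContours(m,cv2.RETR_CCOMP,cv2.CHAIN_APPROX_NONE)
for i,c in enumerate(cs):
    if len(c)>20:
        q=W[c[:,0,1],c[:,0,0]][:,:2].astype(np.float32); print(i,h[0][i],len(c),cv2.boundingRect(c),cv2.minAreaRect(q))
E
```

```text
[-1.2 -1.  -0.3 -0.9  7.3  7.6  7.9  6.4  7.   7.3  7.4  3.8 -2.1 -0.7
 -0.6 -1.3 -1.3 -1.   4.6  6.8  8.4  7.1  7.8  7.8  6.8  7.9 -1.8 -0.7
 -1.5]
[ 6.8  6.6  7.2  7.6  6.3  5.5  7.2  6.4 -0.8 -1.1  0.3 -0.5 -1.7 -0.9
 -1.2 -2.1 -0.6 -0.4  8.1  7.4  7.2 -1.5 -0.1]
0 [ 1 -1 -1 -1] 66 (318, 351, 31, 6) ((440.6040954589844, -92.12687683105469), (7.165191650390625, 28.626859664916992), 75.0329360961914)
1 [ 5  0  2 -1] 136 (230, 351, 48, 40) ((363.02569580078125, -90.23602294921875), (25.08940887451172, 62.522708892822266), 6.398655414581299)
7 [20  6  8 -1] 127 (198, 281, 38, 32) ((351.13909912109375, -8.117805480957031), (16.406774520874023, 41.727142333984375), 18.255544662475586)
20 [27  7 21 -1] 186 (307, 276, 73, 37) ((462.34954833984375, -46.322364807128906), (65.8667984008789, 34.77499771118164), 14.661128997802734)
27 [28 20 -1 -1] 40 (505, 264, 21, 4) ((613.28857421875, -46.659873962402344), (3.343820571899414, 17.237831115722656), 74.0452651977539)
46 [56 45 47 -1] 302 (0, 207, 137, 35) ((252.71022033691406, 95.93260192871094), (29.28748321533203, 117.37899017333984), 72.974
[... 596 characters left out ...]
-1] 1019 (434, 69, 126, 244) ((610.4339599609375, 16.0667724609375), (205.66746520996094, 91.1416015625), 86.3044204711914)
163 [188 162 164  -1] 238 (0, 57, 39, 95) ((254.65060424804688, 194.80601501464844), (70.01593017578125, 24.818147659301758), 74.67655944824219)
188 [194 163 189  -1] 179 (518, 54, 42, 39) ((647.1306762695312, 104.8437271118164), (23.822856903076172, 32.1454963684082), 86.38829803466797)
194 [206 188 195  -1] 384 (177, 0, 89, 89) ((421.0864562988281, 196.20376586914062), (69.29224395751953, 56.47521209716797), 57.88998794555664)
206 [ -1 194  -1  -1] 250 (105, 0, 53, 89) ((363.7023010253906, 202.7286376953125), (64.39447784423828, 30.206613540649414), 53.09751510620117)
```

```bash
cat >> h.py <<'E'
def plates(W,zm,lo=3.5,hi=18):
    z=cv2.medianBlur(W[...,2].astype(np.float32),5)
    m=((zm>0)&(z>lo)&(z<hi)).astype(np.uint8); out=[]
    cs,h=cv2.findContours(m,cv2.RETR_CCOMP,cv2.CHAIN_APPROX_NONE)
    for i,c in enumerate(cs):
        if h[0][i][3]>=0 or len(c)<60: continue
        q=W[c[:,0,1],c[:,0,0]][:,:2].astype(np.float32)
        (cx,cy),(a,b),_=r=cv2.minAreaRect(q); L,S=max(a,b),min(a,b)
        if not(50<S<63 and 52<L<95): continue
        bx=cv2.boxPoints(r); e=[bx[1]-bx[0],bx[2]-bx[1]]; e=max(e,key=np.linalg.norm); e=e/np.linalg.norm(e)
        mm=np.zeros_like(m); cv2.drawContours(mm,[c],-1,1,-1); P=W[(mm>0)&(m>0)]; C=np.array([cx,cy])
        if (C-P[:,:2].mean(0))@e<0: e=-e
        d=P[:,:2]-C; t=d@e; w=np.ptp(d[t>L/2-12]@[-e[1],e[0]])
        off=0 if L<70 else (14 if w>22 else 13.5); o=C-off*e
        j=h[0][i][2]; hs=[]
        while j>=0: hs.append(cs[j]); j=h[0][j][0]
        k=max(hs,key=len) if hs else None; hr=None
        if k is not None: 
            hq=W[k[:,0,1],k[:,0,0]][:,:2].astype(np.float32); hr=cv2.minAreaRect(hq); hr=np.round([*hr[0],*hr[1],hr[2]],1).tolist()
        out.append(dict(kind="end" if L<70 else "disc" if w>22 else "sep",c=o.round(1).tolist(),z=round(float(np.median(P[:,2])),1),yaw=round(float(np.degrees(np.arctan2(e[1],e[0]))),1),LSw=np.round([L,S,w],1).tolist(),hole=hr))
    return out
E
python3 - <<'E'
from h import *
f=np.load("w2.npz")
for o in plates(f["W"],f["z"]): print(o)
f=np.load("w1.npz")
for o in plates(f["W"],f["z"]): print(o)
go(431.7,64.3,150,74.9); go(431.7,64.3,4,74.9)
E
```

```text
{'kind': 'disc', 'c': [438.7, 90.5], 'z': 7.0, 'yaw': -105.4, 'LSw': [85.5, 56.2, 51.6], 'hole': [431.7, 64.5, 36.2, 26.2, 74.3]}
{'kind': 'end', 'c': [421.1, 196.2], 'z': 7.0, 'yaw': -122.1, 'LSw': [69.3, 56.5, 15.9], 'hole': [406.0, 203.4, 1.6, 1.6, 22.8]}
{'kind': 'disc', 'c': [431.2, 64.6], 'z': 6.9, 'yaw': 77.5, 'LSw': [84.5, 59.3, 30.6], 'hole': [431.3, 64.7, 36.7, 27.6, 76.2]}
 shift m [-0.004  -0.001  -0.0006] turn -0.9 | t 4.1 tcp [433.8  67.9 149.4] yaw 74.03 open 88.3 q7 -0.8
 shift m [-0.0039 -0.0009  0.1454] turn -0.9 | t 4.1 tcp [433.8  67.9 149.4] yaw 74.03 open 88.3 q7 -0.8
```

Call:
drive_tool --plan '[[[-0.004, -0.001, 0.045], -0.9, 0.072], [[-0.004, -0.001, 0.09], -0.9, 0.072], [[-0.004, -0.001, 0.125], -0.9, 0.072], [[-0.004, -0.001, 0.1465], -0.9, 0.072], [[-0.004, -0.001, 0.1465], -0.9, 0.072]]'

```text
time_s: 4.6
eef_pos: [434.8, 63.5, 2.2]
eef_rot: [0.794, 0.607, 0.0, 0.001]
wrist_force: [-0.1, 0.2, 0.7]
opening: 72.0
grip_force: 0.0
```

Call:
drive_tool --plan '[[[0, 0, 0], 0, 0.045], [[0, 0, 0], 0, 0.045], [[0, 0, 0], 0, 0.045], [[0, 0, 0], 0, 0.045], [[0, 0, 0], 0, 0.045]]'

```text
time_s: 5.1
eef_pos: [433.8, 63.9, 3.8]
eef_rot: [0.794, 0.607, 0.001, 0.001]
wrist_force: [1.7, -1.1, 4.5]
opening: 55.0
grip_force: 30.0
```

Call:
drive_tool --plan '[[[0, 0, 0], 0, 0.045], [[0, 0, -0.02], 0, 0.045], [[0, 0, -0.06], 0, 0.045], [[0, 0, -0.1], 0, 0.045], [[0, 0, -0.147], 0, 0.045]]'

```text
time_s: 5.6
eef_pos: [430.9, 63.8, 150.8]
eef_rot: [0.794, 0.608, -0.001, -0.001]
wrist_force: [1.8, -0.3, -1.1]
opening: 55.3
grip_force: 30.0
```

```bash
python3 - <<'E'
import re
s=open("h.py").read()
s=s.replace("        d=P[:,:2]-C; t=d@e; w=","        if HC is not None and (C-HC)@e<0: e=-e\n        d=P[:,:2]-C; t=d@e; w=")
s=s.replace("        if (C-P[:,:2].mean(0))@e<0: e=-e\n","""        if (C-P[:,:2].mean(0))@e<0: e=-e
        j=h[0][i][2]; HC=None; hs=[]
        while j>=0: hs.append(cs[j]); j=h[0][j][0]
        if hs:
            k=max(hs,key=len)
            if len(k)>25: HC=np.array(cv2.minAreaRect(W[k[:,0,1],k[:,0,0]][:,:2].astype(np.float32))[0])
""")
open("h.py","w").write(s)
from h import *
p,T=wrist("w3"); H=np.array(p["hand_eye"]); W=cloud(p,H); np.savez("w3.npz",W=W,z=p["z_map"],c=p["color"])
go(*HUB,230,HY)
z=p["z_map"]; print(W[200:330:6,277].round(1).tolist())
E
```

```text
shift m [-0.0322  0.1892 -0.0716] turn -11.5 | t 5.7 tcp [435.   65.  157.2] yaw 74.91 open 54.8 q7 -0.78
[[33.4, 1.0, -2.8], [31.2, 1.0, -4.0], [28.4, 1.0, -3.1], [26.0, 1.0, -3.8], [23.3, 1.0, -3.5], [20.5, 1.0, -3.2], [18.1, 1.0, -4.1], [-43.7, 1.5, 153.5], [-48.3, 1.5, 150.5], [-54.7, 1.5, 151.9], [-60.4, 1.5, 151.6], [-66.0, 1.5, 151.1], [-71.8, 1.5, 150.7], [-78.1, 1.5, 151.3], [-83.8, 1.5, 150.6], [-90.0, 1.5, 150.7], [-96.5, 1.5, 151.4], [-18.0, 1.0, 4.5], [-17.9, 1.0, -0.9], [25.6, 0.8, -76.1], [25.5, 0.8, -78.2], [25.3, 0.8, -80.2]]
```

View pics/w3.png

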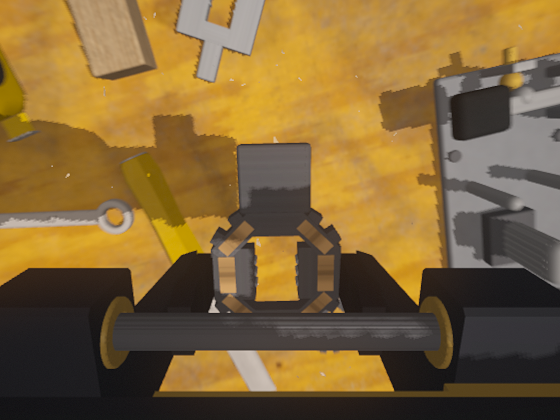

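Disc held well: tab edges at cols 239–311, bore ≈(256–298, 241–302).

```bash
cat >> h.py <<'E'
def held(p,sg=1):
    """bore centre of the held plate in tool axes"""
    H=np.array(p["hand_eye"]); W=cloud(p,H); z=cv2.medianBlur(W[...,2].astype(np.float32),3)
    m=(z>-16)&(z<6)&(p["z_map"]>0)&(p["z_map"]<250)
    c=277; col=m[:,c-6:c+7].mean(1)>.5
    r=np.where(~col[235:300])[0]+235
    front=W[r.min()-1,c,0] if len(r) else None
    rb=[i for i in range(260,330) if m[i,c] and abs(W[i,c,1])<5]; back=W[rb[0],c,0] if rb else None
    ys=[]
    for i in range(250,300,2):
        l=[j for j in range(c,180,-1) if m[i,j]]; rr=[j for j in range(c,375) if m[i,j]]
        if l and rr: ys.append((W[i,l[0],1],W[i,rr[0],1]))
    ys=np.array(ys); tab=[]
    for i in range(130,235,3):
        j=np.where(m[i,180:375])[0]+180
        if len(j)>10 : tab.append((W[i,j[len(j)//2],0],W[i,j,1].min(),W[i,j,1].max()))
    tab=np.array(tab); print("front/back x",front,back,"bore y",np.median(ys,0).round(1),"ctr",np.median(ys.mean(1)).round(2),"ztop",np.median(z[m&(np.abs(W[...,1])<30)&(W[...,0]>15)&(W[...,0]<60)]).round(1))
    if len(tab)>3:
        print("tab xmax",tab[:,0].max().round(1),"rows",tab[::4].round(1).tolist()); t=tab[(tab[:,0]>tab[:,0].max()-20)]
        print("  skew deg",np.degrees(np.polyfit(t[:,0],(t[:,1]+t[:,2])/2,1)[0]).round(2),"ctr",((t[:,1]+t[:,2])/2).mean().round(2))
def hub(p):
    H=np.array(p["hand_eye"]); W=cloud(p,H); s,T=tool(); z=T[2,3]-W[...,2]
    m=((z>48)&(z<80)&(p["z_map"]>120)&(np.abs(W[...,1])<50)&(np.abs(W[...,0])<70)).astype(np.uint8)
    n,l,st,c=cv2.connectedComponentsWithStats(m); pr=[]
    for i in range(1,n):
        P=W[l==i]
        if len(P)<20: continue
        t=P[P[:,2]<P[:,2].min()+5]; a=t[:,:2].mean(0); print(len(P),a.round(1),"ztop",(T[2,3]-P[:,2].min()).round(1),"ext",np.ptp(t,0).round(1))
E
python3 - <<'E'
from h import *
class D(dict): pass
p=ctrl.get_image("wrist"); held(p)
E
```

```text
front/back x 17.940982723537566 -17.327297902081852 bore y [-8.2  9.6] ctr 0.76 ztop -3.1
tab xmax 55.8 rows [[55.8, -14.9, 14.1], [51.1, -15.1, 14.2], [46.5, -14.8, 14.4], [41.6, -15.1, 14.5], [36.6, -14.6, 14.6], [31.4, -15.0, 14.7], [26.2, -19.7, 20.0], [21.2, -24.3, 26.1]]
  skew deg -0.88 ctr -0.28
```

Call:
drive_tool --plan '[[[0, 0, -0.045], 0, 0.045], [[0, 0.045, -0.073], -3, 0.045], [[-0.01, 0.09, -0.073], -6, 0.045], [[-0.02, 0.14, -0.073], -9, 0.045], [[-0.032, 0.189, -0.073], -11.5, 0.045]]'

```text
time_s: 6.2
eef_pos: [606.3, -16.5, 222.3]
eef_rot: [0.728, 0.685, -0.001, -0.0]
wrist_force: [1.3, 1.8, -0.9]
opening: 55.3
grip_force: 30.0
```

Call:
drive_tool --plan '[[[0, 0, 0], 0, 0.045], [[0, 0, 0], 0, 0.045], [[0, 0, 0], 0, 0.045]]'

```text
time_s: 6.5
eef_pos: [603.9, -14.5, 222.2]
eef_rot: [0.729, 0.685, -0.001, -0.001]
wrist_force: [0.2, 1.0, -1.4]
opening: 55.5
grip_force: 30.0
```

```bash
python3 - <<'E'
from h import *
go(*HUB,230,HY)
p,T=wrist("w4"); held(p); hub(p)
E
```

```text
shift m [-0.0006  0.0049 -0.0078] turn 0.0 | t 6.5 tcp [603.9 -14.5 222.2] yaw 86.42 open 55.5 q7 -0.36
front/back x 17.241179966701395 -17.54998810131262 bore y [-8.4  9.4] ctr 0.58 ztop -2.9
tab xmax 55.7 rows [[55.7, -15.0, 14.0], [51.1, -15.3, 13.9], [46.3, -14.9, 14.1], [41.5, -15.1, 14.3], [36.3, -14.9, 14.4], [31.1, -15.0, 14.6], [26.1, -19.8, 19.8], [20.6, -25.7, 26.0]]
  skew deg -1.17 ctr -0.46
97 [ 46.  -18.4] ztop 70.1 ext [5.8 8.5 4.9]
111 [45.5 29.5] ztop 70.1 ext [8.2 9.2 4.8]
115 [-46.4 -10.5] ztop 69.7 ext [9.  9.1 5. ]
67 [-45.   19.4] ztop 68.9 ext [8.1 8.3 4.9]
```

View pics/w4.png

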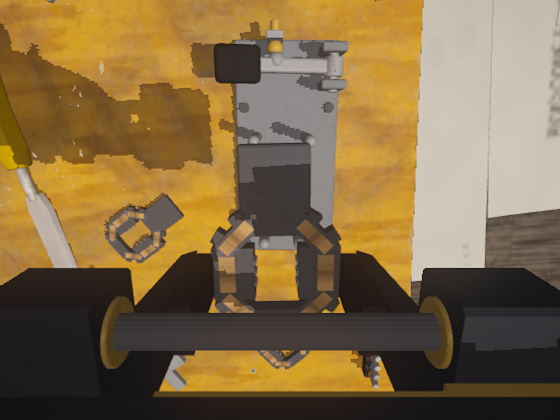

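Call:
drive_tool --plan '[[[0, 0.0048, 0.04], 0.5, 0.045], [[0, 0.0048, 0.08], 0.5, 0.045], [[0, 0.0048, 0.115], 0.5, 0.045], [[0, 0.0048, 0.132], 0.5, 0.045], [[0, 0.0048, 0.132], 0.5, 0.045]]'

```text
time_s: 7.05
eef_pos: [608.1, -15.3, 89.5]
eef_rot: [0.732, 0.681, -0.002, -0.001]
wrist_force: [0.5, -0.5, -1.4]
opening: 55.2
grip_force: 30.0
```

Call:
drive_tool --plan '[[[0, 0, 0], 0, 0.045], [[0, 0, 0], 0, 0.045], [[0, 0, 0], 0, 0.045]]'

```text
time_s: 7.35
eef_pos: [611.4, -15.8, 93.0]
eef_rot: [0.732, 0.681, 0.001, 0.001]
wrist_force: [0.3, -0.3, -1.0]
opening: 55.4
grip_force: 30.0
```

```bash
python3 - <<'E'
from h import *
go(*HUB,30,HY)
p,T=wrist("w5"); held(p)
W=cloud(p,np.array(p["hand_eye"])); s,T=tool(); z=T[2,3]-W[...,2]
m=(z>60)&(z<82)&(np.abs(W[...,1])<12)&(np.abs(W[...,0])<20)&(p["z_map"]>100); 
print(m.sum()); 
if m.sum(): print(W[m].min(0).round(1),W[m].max(0).round(1),W[m].mean(0).round(1))
i=p["color"][130:330,160:400]; cv2.imwrite("pics/w5c.png",cv2.resize(i,None,fx=2.5,fy=2.5))
E
```

```text
shift m [ 0.0002 -0.0028  0.063 ] turn -0.6 | t 7.3 tcp [611.4 -15.8  93. ] yaw 85.84 open 55.4 q7 -0.45
front/back x 17.428273777519586 -17.57424937281135 bore y [-8.4  9.5] ctr 0.56 ztop -2.9
tab xmax 55.7 rows [[55.7, -14.9, 14.0], [51.1, -15.3, 14.1], [46.0, -14.9, 14.1], [41.1, -15.1, 14.3], [36.3, -14.8, 14.5], [31.2, -14.9, 14.6], [25.9, -19.8, 19.8], [20.5, -25.5, 26.2]]
  skew deg -0.93 ctr -0.46
1191
[-14.6 -10.8  14.9] [10.3  5.2 27.7] [-0.7 -2.5 18. ]
```

View pics/w5c.png

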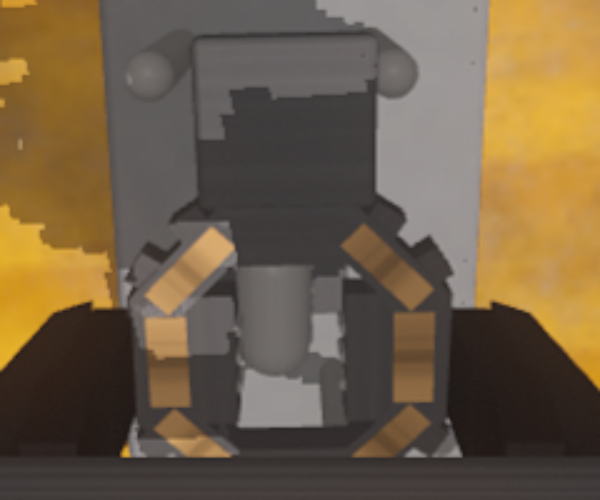

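Hub sits ≈3 mm left of the bore (hub cols 238–310 in the crop, bore 238–343). Correcting.

Call:
drive_tool --plan '[[[0, -0.003, 0], 0, 0.045], [[0, -0.003, 0], 0, 0.045], [[0, -0.003, 0], 0, 0.045], [[0, -0.003, 0], 0, 0.045], [[0, -0.003, 0], 0, 0.045]]'

```text
time_s: 7.9
eef_pos: [607.3, -15.7, 91.2]
eef_rot: [0.732, 0.681, 0.0, -0.0]
wrist_force: [-0.4, -0.3, -1.3]
opening: 55.2
grip_force: 30.0
```

```bash
cat >> h.py <<'E'
def hub2(p):
    """hub in tool axes while a plate is held just above it"""
    W=cloud(p,np.array(p["hand_eye"])); s,T=tool(); z=T[2,3]-W[...,2]
    m=(z>58)&(z<82)&(np.abs(W[...,1])<13)&(np.abs(W[...,0])<20)&(p["z_map"]>100)&(W[...,2]>8)
    if m.sum():
        P=W[m]; print("hub y",np.percentile(P[:,1],[1,99]).round(1),"x",np.percentile(P[:,0],[1,99]).round(1),"ztop",z[m].max().round(1))
    m=((z>50)&(z<73)&(W[...,0]>30)&(W[...,0]<62)&(np.abs(W[...,1])<45)&(W[...,2]>8)).astype(np.uint8)
    n,l,st,c=cv2.connectedComponentsWithStats(m)
    for i in range(1,n):
        P=W[l==i]
        if len(P)>40: t=P[P[:,2]<P[:,2].min()+5]; print(" prong",len(P),((t.min(0)+t.max(0))/2).round(1))
E
python3 - <<'E'
from h import *
go(*HUB,30,HY)
p,T=wrist(); hub2(p); held(p); hub2(ctrl.get_image("wrist")); go(*HUB,30,HY)
E
```

```text
shift m [0.0004 0.0015 0.0612] turn -0.5 | t 7.9 tcp [607.3 -15.7  91.2] yaw 85.85 open 55.2 q7 -0.45
hub y [-6.2  9.1] x [-13.1  10.5] ztop 78.2
 prong 405 [46.3 24.8 24.3]
 prong 358 [ 45.8 -23.2  24.5]
front/back x 17.826616571804138 -17.53220727573043 bore y [-8.5  9.4] ctr 0.57 ztop -2.9
tab xmax 55.7 rows [[55.7, -14.9, 14.1], [51.1, -15.3, 14.1], [46.2, -14.8, 14.3], [41.5, -15.1, 14.3], [36.3, -14.7, 14.5], [31.3, -15.0, 14.7], [25.9, -19.8, 19.7], [20.6, -25.6, 26.1]]
  skew deg -1.05 ctr -0.43
hub y [-6.2  9.1] x [-13.1  10.6] ztop 78.4
 prong 403 [46.2 24.8 24.5]
 prong 358 [ 46.  -23.2  24.4]
 shift m [0.0004 0.0015 0.0612] turn -0.5 | t 8.0 tcp [607.3 -15.7  91.2] yaw 85.85 open 54.9 q7 -0.45
```

Call:
drive_tool --plan '[[[0, 0.0008, 0], 0, 0.045], [[0, 0.0008, 0.005], 0, 0.045], [[0, 0.0008, 0.012], 0, 0.045], [[0, 0.0008, 0.02], 0, 0.045], [[0, 0.0008, 0.026], 0, 0.045]]'

```text
time_s: 8.5
eef_pos: [607.5, -15.8, 64.0]
eef_rot: [0.732, 0.681, -0.0, -0.0]
wrist_force: [0.2, -1.2, -2.2]
opening: 55.2
grip_force: 30.0
```

Call:
drive_tool --plan '[[[0, 0, 0.008], 0, 0.045], [[0, 0, 0.016], 0, 0.045], [[0, 0, 0.024], 0, 0.045], [[0, 0, 0.031], 0, 0.045], [[0, 0, 0.034], 0, 0.045]]'

```text
time_s: 9.0
eef_pos: [607.6, -15.7, 30.3]
eef_rot: [0.732, 0.681, -0.0, -0.0]
wrist_force: [-0.6, -0.3, -0.3]
opening: 55.0
grip_force: 30.0
```

Call:
drive_tool --plan '[[[0, 0, 0.001], 0, 0.066], [[0, 0, 0.001], 0, 0.066], [[0, 0, 0.001], 0, 0.066], [[0, 0, -0.02], 0, 0.07], [[0, 0, -0.06], 0, 0.075]]'

```text
time_s: 9.5
eef_pos: [606.0, -15.9, 89.8]
eef_rot: [0.732, 0.681, -0.002, -0.002]
wrist_force: [0.7, -0.2, 0.3]
opening: 74.3
grip_force: 0.0
```

Call:
drive_tool --plan '[[[0, 0, -0.05], 0, 0.075], [[0, 0, -0.1], 0, 0.075], [[0, 0, -0.1], 0, 0.075], [[0, 0, -0.1], 0, 0.075]]'

```text
time_s: 9.9
eef_pos: [608.9, -15.8, 192.9]
eef_rot: [0.732, 0.681, 0.001, 0.001]
wrist_force: [0.1, 0.5, -0.4]
opening: 74.8
grip_force: 0.0
```

```bash
sed -i 's/^HUB=.*/HUB=(608.0,-15.6); HY=86.0/' h.py; python3 - <<'E'
from h import *
p,T=wrist("w6"); W=cloud(p,T); print(plates(W,p["z_map"]))
s,T=tool(); W=cloud(p,np.array(p["hand_eye"])); z=T[2,3]-W[...,2]; m=(z>25)&(z<38)&(np.abs(W[...,0])<65)&(np.abs(W[...,1])<35)&(p["z_map"]>100)
P=W[m]; r=cv2.minAreaRect(P[:,:2].astype(np.float32)); print(r,np.median(z[m])); hub(p)
go(433,219,150,58)
E
```

```text
[{'kind': 'end', 'c': [597.4, -223.5], 'z': 7.0, 'yaw': 175.3, 'LSw': [66.0, 52.6, 30.8], 'hole': [573.8, -219.5, 1.6, 2.8, 17.0]}, {'kind': 'disc', 'c': [446.3, -66.2], 'z': 6.9, 'yaw': 32.3, 'LSw': [88.9, 56.9, 29.8], 'hole': [447.8, -64.7, 37.3, 21.8, 33.8]}]
((5.004795074462891, -1.598409652709961), (55.59267044067383, 101.67723846435547), 88.63802337646484) 29.38879877241007
150 [46.5 22.8] ztop 67.2 ext [9.  8.5 4.8]
156 [ 45.9 -24.9] ztop 67.6 ext [9.1 8.5 4.7]
758 [ 0.8 -0.7] ztop 76.5 ext [28.7 13.2  5. ]
172 [-45.2 -16. ] ztop 67.8 ext [8.3 9.1 5. ]
174 [-45.1  15.8] ztop 67.6 ext [9.6 9.1 4.9]
 shift m [ 0.2217 -0.1914  0.0411] turn 27.8 | t 9.9 tcp [607.8 -16.  191.2] yaw 85.84 open 74.9 q7 -0.39
```

Call:
drive_tool --plan '[[[0.038, -0.032, 0], 0, 0.075], [[0.075, -0.064, 0], 0, 0.075], [[0.112, -0.096, 0], 0, 0.075], [[0.15, -0.128, 0], 0, 0.075], [[0.187, -0.16, 0], 0, 0.075]]'

```text
time_s: 10.45
eef_pos: [459.6, 183.2, 189.7]
eef_rot: [0.732, 0.681, -0.001, -0.001]
wrist_force: [0.8, 0.2, 0.7]
opening: 75.0
grip_force: 0.0
```

Call:
drive_tool --plan '[[[0.035, -0.031, 0.02], 8, 0.075], [[0.035, -0.031, 0.04], 16, 0.075], [[0.035, -0.031, 0.041], 24, 0.075], [[0.035, -0.031, 0.041], 27.8, 0.075], [[0.035, -0.031, 0.041], 27.8, 0.075]]'

```text
time_s: 10.95
eef_pos: [432.4, 219.0, 148.7]
eef_rot: [0.874, 0.485, -0.002, -0.0]
wrist_force: [0.4, 0.3, 0.8]
opening: 74.9
grip_force: 0.0
```

Call:
drive_tool --plan '[[[0, 0, 0], 0, 0.075], [[0, 0, 0], 0, 0.075], [[0, 0, 0], 0, 0.075]]'

```text
time_s: 11.25
eef_pos: [433.5, 219.3, 150.0]
eef_rot: [0.874, 0.485, -0.0, -0.0]
wrist_force: [-0.6, -0.1, 0.3]
opening: 75.0
grip_force: 0.0
```

```bash
sed -i 's/^HUB=.*/HUB=(607.5,-15.6); HY=86.0/' h.py; python3 - <<'E'
from h import *
p,T=wrist("w7"); W=cloud(p,T)
for o in plates(W,p["z_map"]): print(o); go(*o["c"],3,o["yaw"]-180 if o["kind"]=="sep" else o["yaw"])
E
```

```text
{'kind': 'sep', 'c': [588.9, 95.9], 'z': 9.0, 'yaw': 21.1, 'LSw': [93.6, 57.9, 13.3], 'hole': [569.7, 70.4, 1.1, 1.9, 15.2]}
 shift m [-0.0226  0.1971  0.1471] turn -143.0 | t 11.3 tcp [433.6 219.3 150.1] yaw 58.06 open 75.4 q7 -1.38
{'kind': 'sep', 'c': [433.3, 215.0], 'z': 7.0, 'yaw': -122.9, 'LSw': [87.5, 56.5, 13.4], 'hole': [432.9, 215.2, 36.2, 20.2, 58.4]}
 shift m [-0.0038  0.0021  0.1471] turn 1.0 | t 11.3 tcp [433.6 219.3 150.1] yaw 58.06 open 75.4 q7 -1.38
{'kind': 'end', 'c': [586.0, 205.6], 'z': 13.0, 'yaw': -33.6, 'LSw': [64.5, 61.1, 59.8], 'hole': [583.2, 208.0, 35.2, 21.2, 56.6]}
 shift m [0.069  0.1366 0.1471] turn 91.7 | t 11.3 tcp [433.6 219.3 150.1] yaw 58.06 open 75.4 q7 -1.38
```

Call:
drive_tool --plan '[[[-0.004, 0.002, 0.045], 0.8, 0.075], [[-0.004, 0.002, 0.09], 0.8, 0.075], [[-0.004, 0.002, 0.13], 0.8, 0.075], [[-0.004, 0.002, 0.147], 0.8, 0.075], [[-0.004, 0.002, 0.147], 0.8, 0.075]]'

```text
time_s: 11.8
eef_pos: [432.1, 214.6, 1.9]
eef_rot: [0.878, 0.479, -0.002, 0.0]
wrist_force: [-0.1, 0.8, 0.6]
opening: 74.7
grip_force: 0.0
```

Call:
drive_tool --plan '[[[0, 0, 0], 0, 0.045], [[0, 0, 0], 0, 0.045], [[0, 0, 0], 0, 0.045], [[0, 0, 0], 0, 0.045], [[0, 0, 0], 0, 0.045]]'

```text
time_s: 12.3
eef_pos: [433.4, 215.1, 3.4]
eef_rot: [0.878, 0.479, 0.0, -0.0]
wrist_force: [-0.1, -0.9, 0.8]
opening: 55.3
grip_force: 30.0
```

Call:
drive_tool --plan '[[[0, 0, -0.02], 0, 0.045], [[0, 0, -0.06], 0, 0.045], [[0, 0, -0.11], 0, 0.045], [[0, 0, -0.15], 0, 0.045], [[0, 0, -0.15], 0, 0.045]]'

```text
time_s: 12.8
eef_pos: [436.1, 216.7, 157.9]
eef_rot: [0.878, 0.479, 0.005, 0.0]
wrist_force: [0.2, 0.4, -1.6]
opening: 55.6
grip_force: 30.0
```

```bash
python3 - <<'E'
from h import *
go(*HUB,150,HY)
p,T=wrist("w8"); held(p)
E
```

```text
shift m [-0.1026  0.2698  0.0085] turn -28.8 | t 12.8 tcp [436.1 216.7 157.9] yaw 57.23 open 55.6 q7 -1.39
front/back x 17.359928154886674 -17.794877143726126 bore y [-7.9  9.9] ctr 0.97 ztop -3.6
tab xmax 29.5 rows [[29.5, -26.6, 28.9], [25.3, -27.1, 28.8], [20.0, -26.6, 28.7]]
  skew deg -1.08 ctr 0.95
```

Call:
drive_tool --plan '[[[-0.017, 0.045, 0], 0, 0.045], [[-0.034, 0.09, 0], 0, 0.045], [[-0.051, 0.135, 0], 0, 0.045], [[-0.068, 0.18, 0], 0, 0.045], [[-0.085, 0.225, 0], 0, 0.045]]'

```text
time_s: 13.35
eef_pos: [576.0, 19.8, 151.1]
eef_rot: [0.878, 0.479, -0.002, -0.001]
wrist_force: [0.1, 0.3, -0.8]
opening: 55.2
grip_force: 30.0
```

Call:
drive_tool --plan '[[[-0.0176, 0.0448, 0], -8, 0.045], [[-0.0176, 0.0448, 0.01], -16, 0.045], [[-0.0176, 0.0448, 0.03], -24, 0.045], [[-0.0176, 0.0448, 0.06], -28.8, 0.045], [[-0.0176, 0.0448, 0.063], -28.8, 0.045]]'

```text
time_s: 13.85
eef_pos: [600.4, -17.7, 84.9]
eef_rot: [0.731, 0.683, -0.003, -0.003]
wrist_force: [-0.1, -0.5, -1.7]
opening: 55.2
grip_force: 30.0
```

Call:
drive_tool --plan '[[[0, 0, 0], 0, 0.045], [[0, 0, 0], 0, 0.045], [[0, 0, 0], 0, 0.045], [[0, 0, 0], 0, 0.045]]'

```text
time_s: 14.25
eef_pos: [605.3, -17.1, 91.3]
eef_rot: [0.731, 0.682, 0.001, 0.001]
wrist_force: [-0.2, -1.0, -1.0]
opening: 55.1
grip_force: 30.0
```

```bash
python3 - <<'E'
from h import *
go(*HUB,90,HY)
p,T=wrist("w9"); held(p); hub2(p); go(*HUB,90,HY)
E
```

```text
shift m [0.0016 0.0021 0.0013] turn 0.0 | t 14.2 tcp [605.3 -17.1  91.3] yaw 86.02 open 55.1 q7 -0.47
front/back x 16.65672806191212 -18.608782364526476 bore y [-8.3  9.5] ctr 0.51 ztop -3.5
tab xmax 28.8 rows [[28.8, -27.1, 28.4], [25.0, -27.2, 28.6], [19.7, -27.4, 28.2]]
  skew deg 0.96 ctr 0.51
hub y [-4.7 10.4] x [-11.7   9.5] ztop 77.8
 prong 398 [ 47.5 -21.   24.3]
 prong 404 [47.7 26.7 24. ]
 shift m [0.0017 0.0022 0.0011] turn 0.0 | t 14.3 tcp [605.1 -17.1  91.1] yaw 86.03 open 55.3 q7 -0.47
```

Call:
drive_tool --plan '[[[0.0025, 0.0022, 0], 0, 0.045], [[0.0025, 0.0022, 0], 0, 0.045], [[0.0025, 0.0022, 0], 0, 0.045], [[0.0025, 0.0022, 0], 0, 0.045]]'

```text
time_s: 14.7
eef_pos: [606.9, -14.9, 90.2]
eef_rot: [0.731, 0.682, -0.0, -0.0]
wrist_force: [0.5, -0.4, -1.4]
opening: 55.4
grip_force: 30.0
```

```bash
python3 - <<'E'
from h import *
p,T=wrist("w10"); held(p); hub2(p); go(*HUB,90,HY)
E
```

```text
front/back x 17.056030721518972 -18.740152209315525 bore y [-8.4  9.5] ctr 0.54 ztop -3.5
tab xmax 29.2 rows [[29.2, -27.1, 28.2], [24.9, -27.1, 28.2], [19.6, -27.4, 28.3]]
  skew deg 0.46 ctr 0.48
hub y [-5.7  9.4] x [-13.8   9.7] ztop 78.2
 prong 407 [ 45.2 -22.4  23.3]
 prong 408 [45.4 25.1 23.1]
 shift m [-0.0007  0.0006  0.0002] turn 0.0 | t 14.8 tcp [606.9 -14.9  90.2] yaw 86.05 open 55.3 q7 -0.47
```

Call:
drive_tool --plan '[[[0, 0.001, 0], 0, 0.045], [[0, 0.001, 0.005], 0, 0.045], [[0, 0.001, 0.012], 0, 0.045], [[0, 0.001, 0.02], 0, 0.045], [[0, 0.001, 0.026], 0, 0.045]]'

```text
time_s: 15.25
eef_pos: [607.4, -15.0, 63.0]
eef_rot: [0.731, 0.682, -0.0, -0.0]
wrist_force: [-0.1, 0.2, -0.7]
opening: 55.6
grip_force: 30.0
```

Call:
drive_tool --plan '[[[0, 0, 0.008], 0, 0.045], [[0, 0, 0.016], 0, 0.045], [[0, 0, 0.023], 0, 0.045], [[0, 0, 0.0265], 0, 0.045], [[0, 0, 0.0265], 0, 0.045]]'

```text
time_s: 15.75
eef_pos: [607.6, -14.9, 37.1]
eef_rot: [0.731, 0.682, -0.0, -0.0]
wrist_force: [0.0, 0.7, -0.1]
opening: 55.1
grip_force: 30.0
```

Call:
drive_tool --plan '[[[0, 0, 0.001], 0, 0.066], [[0, 0, 0.001], 0, 0.066], [[0, 0, 0.001], 0, 0.066], [[0, 0, -0.02], 0, 0.07], [[0, 0, -0.06], 0, 0.075]]'

```text
time_s: 16.25
eef_pos: [605.8, -15.1, 96.1]
eef_rot: [0.731, 0.682, -0.002, -0.002]
wrist_force: [0.8, 0.5, 0.5]
opening: 74.7
grip_force: 0.0
```

Call:
drive_tool --plan '[[[0, 0, -0.045], 0, 0.075], [[0, 0, -0.09], 0, 0.075], [[0, 0, -0.09], 0, 0.075], [[0, 0, -0.09], 0, 0.075], [[0, 0, -0.09], 0, 0.075]]'

```text
time_s: 16.75
eef_pos: [607.1, -15.2, 186.6]
eef_rot: [0.731, 0.682, -0.001, -0.001]
wrist_force: [-0.0, 0.3, 0.2]
opening: 75.0
grip_force: 0.0
```

```bash
cat >> h.py <<'E'
def stack(p):
    s,T=tool(); W=cloud(p,np.array(p["hand_eye"])); z=T[2,3]-W[...,2]
    for nm,(x,y) in dict(disc_tab=(48,0),sep_tab=(-48,0),bodyL=(8,-19),bodyR=(8,19),bodyF=(23,8)).items():
        m=(np.abs(W[...,0]-x)<4)&(np.abs(W[...,1]-y)<4)&(p["z_map"]>100); print(" ",nm,m.sum(),np.median(z[m]).round(1) if m.sum() else "")
E
python3 - <<'E'
from h import *
p,T=wrist("w11"); W=cloud(p,T)
for o in plates(W,p["z_map"]): print(o)
hub(p); stack(p)
go(447,-65,150,33)
E
```

```text
{'kind': 'disc', 'c': [609.5, -222.5], 'z': 7.0, 'yaw': 176.7, 'LSw': [70.8, 59.9, 35.6], 'hole': [598.6, -214.2, 26.3, 36.7, 38.1]}
{'kind': 'disc', 'c': [446.2, -65.8], 'z': 6.9, 'yaw': 34.0, 'LSw': [88.9, 56.3, 29.8], 'hole': [447.8, -64.8, 37.1, 22.7, 31.5]}
164 [ 45.6 -22.1] ztop 68.6 ext [8.8 9.7 5. ]
168 [45.7 25.4] ztop 68.8 ext [8.9 9.  4.9]
800 [0.2 1.9] ztop 77.5 ext [29.7 13.6  5. ]
193 [-45.6 -13.7] ztop 68.5 ext [9.5 9.  4.9]
189 [-45.5  18.1] ztop 68.7 ext [9.1 9.  4.9]
  disc_tab 100 30.8
  sep_tab 79 38.6
  bodyL 88 38.6
  bodyR 85 38.8
  bodyF 84 38.7
 shift m [-0.0608 -0.156   0.0366] turn 53.1 | t 16.8 tcp [606.9 -15.1 186.2] yaw 86.05 open 75.0 q7 -0.41
```

Call:
drive_tool --plan '[[[-0.015, -0.039, 0], 0, 0.075], [[-0.03, -0.078, 0], 8, 0.075], [[-0.045, -0.117, 0.01], 16, 0.075], [[-0.061, -0.156, 0.02], 24, 0.075], [[-0.061, -0.156, 0.036], 32, 0.075]]'

```text
time_s: 17.3
eef_pos: [441.7, -67.4, 150.1]
eef_rot: [0.893, 0.45, -0.003, -0.001]
wrist_force: [1.0, -0.0, -0.4]
opening: 75.0
grip_force: 0.0
```

Call:
drive_tool --plan '[[[0, 0, 0], 8, 0.075], [[0, 0, 0], 16, 0.075], [[0, 0, 0], 20.5, 0.075], [[0, 0, 0], 20.5, 0.075], [[0, 0, 0], 20.5, 0.075]]'

```text
time_s: 17.8
eef_pos: [447.5, -64.9, 151.0]
eef_rot: [0.957, 0.29, -0.001, -0.0]
wrist_force: [0.3, -0.3, 0.6]
opening: 75.1
grip_force: 0.0
```

Call:
drive_tool --plan '[[[0, 0, 0], 0, 0.075], [[0, 0, 0], 0, 0.075]]'

```text
time_s: 18.0
eef_pos: [448.0, -65.0, 151.5]
eef_rot: [0.957, 0.289, -0.0, -0.0]
wrist_force: [1.0, 0.5, -0.1]
opening: 75.0
grip_force: 0.0
```

```bash
python3 - <<'E'
from h import *
p,T=wrist("w12"); W=cloud(p,T)
for o in plates(W,p["z_map"]): print(o); go(*o["c"],3,o["yaw"]-180 if o["kind"]=="sep" else o["yaw"])
E
```

```text
{'kind': 'sep', 'c': [346.4, -237.3], 'z': 16.2, 'yaw': -92.3, 'LSw': [74.0, 58.2, 5.3], 'hole': [362.3, -231.2, 3.6, 3.0, 71.0]}
 shift m [-0.1799  0.0873  0.1486] turn -54.1 | t 18.1 tcp [448.  -65.  151.6] yaw 33.59 open 74.9 q7 -1.14
{'kind': 'disc', 'c': [446.9, -65.2], 'z': 7.0, 'yaw': 32.3, 'LSw': [85.3, 56.1, 29.9], 'hole': [447.3, -64.9, 36.5, 26.1, 32.4]}
 shift m [-0.001  -0.0004  0.1486] turn 1.3 | t 18.1 tcp [448.  -65.  151.6] yaw 33.59 open 74.9 q7 -1.14
{'kind': 'disc', 'c': [598.4, -212.9], 'z': 7.0, 'yaw': 126.8, 'LSw': [82.9, 57.8, 30.0], 'hole': [599.5, -213.7, 22.8, 37.8, 38.6]}
 shift m [0.0435 0.2064 0.1485] turn -93.2 | t 18.1 tcp [448.  -65.  151.6] yaw 33.59 open 74.9 q7 -1.14
```

Call:
drive_tool --plan '[[[-0.001, 0, 0.045], 1.3, 0.075], [[-0.001, 0, 0.09], 1.3, 0.075], [[-0.001, 0, 0.13], 1.3, 0.075], [[-0.001, 0, 0.1485], 1.3, 0.075], [[-0.001, 0, 0.1485], 1.3, 0.075]]'

```text
time_s: 18.55
eef_pos: [446.2, -65.2, 1.9]
eef_rot: [0.96, 0.278, -0.002, -0.0]
wrist_force: [0.2, 0.7, 0.7]
opening: 74.8
grip_force: 0.0
```

Call:
drive_tool --plan '[[[0, 0, 0], 0, 0.045], [[0, 0, 0], 0, 0.045], [[0, 0, 0], 0, 0.045], [[0, 0, 0], 0, 0.045], [[0, 0, 0], 0, 0.045]]'

```text
time_s: 19.05
eef_pos: [447.5, -65.7, 3.4]
eef_rot: [0.961, 0.278, 0.0, 0.0]
wrist_force: [0.1, -0.4, 0.5]
opening: 55.1
grip_force: 30.0
```

Call:
drive_tool --plan '[[[0, 0, -0.02], 0, 0.045], [[0, 0, -0.06], 0, 0.045], [[0, 0, -0.11], 0, 0.045], [[0, 0, -0.15], 0, 0.045], [[0, 0, -0.15], 0, 0.045]]'

```text
time_s: 19.55
eef_pos: [450.6, -66.0, 157.8]
eef_rot: [0.961, 0.277, 0.004, 0.002]
wrist_force: [0.7, 0.5, -1.5]
opening: 55.5
grip_force: 30.0
```

```bash
python3 - <<'E'
from h import *
go(*HUB,150,HY)
p,T=wrist("w13"); held(p)
E
```

```text
shift m [0.1596 0.041  0.0091] turn -53.8 | t 19.6 tcp [450.6 -66.  157.8] yaw 32.22 open 55.5 q7 -1.16
front/back x 18.328112221748306 -17.254974013533072 bore y [-7.8  9.9] ctr 1.1 ztop -3.4
tab xmax 56.5 rows [[56.5, -13.3, 14.6], [51.8, -14.3, 14.9], [47.1, -14.4, 15.1], [42.0, -14.0, 15.3], [37.1, -14.4, 15.4], [32.4, -14.0, 15.6], [27.0, -19.0, 20.5], [21.3, -24.3, 25.6]]
  skew deg -0.8 ctr 0.37
```

Call:
drive_tool --plan '[[[0.04, 0.0105, 0], -8, 0.045], [[0.08, 0.021, 0], -16, 0.045], [[0.12, 0.032, 0], -24, 0.045], [[0.162, 0.0425, 0], -32, 0.045], [[0.162, 0.0425, 0], -40, 0.045]]'

```text
time_s: 20.1
eef_pos: [610.5, -12.0, 151.1]
eef_rot: [0.805, 0.593, 0.001, -0.001]
wrist_force: [-0.4, -0.0, -1.0]
opening: 55.4
grip_force: 30.0
```

Call:
drive_tool --plan '[[[0, 0, 0.01], -8, 0.045], [[0, 0, 0.04], -13.8, 0.045], [[0, 0, 0.06], -13.8, 0.045], [[0, 0, 0.06], -13.8, 0.045], [[0, 0, 0.06], -13.8, 0.045]]'

```text
time_s: 20.6
eef_pos: [606.1, -14.9, 92.1]
eef_rot: [0.731, 0.682, -0.001, -0.001]
wrist_force: [0.3, -0.7, -0.9]
opening: 55.4
grip_force: 30.0
```

Call:
drive_tool --plan '[[[0, 0, 0], 0, 0.045], [[0, 0, 0], 0, 0.045], [[0, 0, 0], 0, 0.045]]'

```text
time_s: 20.9
eef_pos: [607.5, -15.1, 94.0]
eef_rot: [0.731, 0.682, 0.0, 0.001]
wrist_force: [0.1, -0.3, -0.6]
opening: 55.0
grip_force: 30.0
```

```bash
python3 - <<'E'
from h import *
p,T=wrist("w14"); held(p); hub2(p); go(*HUB,90,HY)
E
```

```text
front/back x 17.29465382935045 -18.17392348261413 bore y [-8.4  9.4] ctr 0.58 ztop -3.4
tab xmax 55.8 rows [[55.8, -14.3, 13.6], [51.1, -15.2, 14.4], [46.4, -14.9, 14.6], [41.1, -14.5, 14.7], [36.5, -14.8, 14.8], [31.6, -14.5, 15.1], [26.2, -20.1, 20.0], [20.7, -24.7, 25.4]]
  skew deg -1.32 ctr -0.16
hub y [-6.3  8.7] x [-14.    8.9] ztop 77.7
 prong 349 [ 45.4 -23.1  27. ]
 prong 392 [45.6 24.7 27.7]
 shift m [-0.0005  0.0001  0.0039] turn 0.0 | t 20.9 tcp [607.4 -15.1  93.9] yaw 86.05 open 55.3 q7 -0.5
```

Call:
drive_tool --plan '[[[0, 0.0005, 0.004], 0, 0.045], [[0, 0.0005, 0.01], 0, 0.045], [[0, 0.0005, 0.016], 0, 0.045], [[0, 0.0005, 0.023], 0, 0.045], [[0, 0.0005, 0.03], 0, 0.045]]'

```text
time_s: 21.45
eef_pos: [607.3, -15.1, 62.3]
eef_rot: [0.731, 0.682, -0.0, -0.0]
wrist_force: [-0.5, 0.4, -1.4]
opening: 54.9
grip_force: 30.0
```

Call:
drive_tool --plan '[[[0, 0, 0.008], 0, 0.045], [[0, 0, 0.014], 0, 0.045], [[0, 0, 0.018], 0, 0.045], [[0, 0, 0.018], 0, 0.045], [[0, 0, 0.018], 0, 0.045]]'

```text
time_s: 21.95
eef_pos: [607.6, -15.1, 45.3]
eef_rot: [0.731, 0.682, 0.0, 0.0]
wrist_force: [0.5, 0.1, -1.7]
opening: 55.4
grip_force: 30.0
```

Call:
drive_tool --plan '[[[0, 0, 0.001], 0, 0.066], [[0, 0, 0.001], 0, 0.066], [[0, 0, 0.001], 0, 0.066], [[0, 0, -0.02], 0, 0.07], [[0, 0, -0.06], 0, 0.075]]'

```text
time_s: 22.45
eef_pos: [605.3, -15.3, 103.5]
eef_rot: [0.731, 0.682, -0.002, -0.002]
wrist_force: [0.2, -0.9, -0.2]
opening: 74.4
grip_force: 0.0
```

Call:
drive_tool --plan '[[[0, 0, -0.045], 0, 0.075], [[0, 0, -0.082], 0, 0.075], [[0, 0, -0.082], 0, 0.075], [[0, 0, -0.082], 0, 0.075], [[0, 0, -0.082], 0, 0.075]]'

```text
time_s: 22.95
eef_pos: [606.6, -15.4, 186.0]
eef_rot: [0.731, 0.682, -0.001, -0.001]
wrist_force: [-0.7, 0.1, -0.2]
opening: 74.6
grip_force: 0.0
```

```bash
python3 - <<'E'
from h import *
p,T=wrist("w15"); hub(p); stack(p)
go(426,-220,150,121)
E
```

```text
167 [ 45.6 -21.7] ztop 69.3 ext [8.8 9.  5. ]
170 [46.1 26. ] ztop 69.0 ext [9.5 9.  4.9]
797 [0.5 2.4] ztop 77.9 ext [28.9 12.9  5. ]
187 [-45.3 -13.1] ztop 68.7 ext [9.2 8.9 4.9]
194 [-45.2  18.6] ztop 68.6 ext [8.8 8.9 4.9]
  disc_tab 107 46.7
  sep_tab 77 38.8
  bodyL 98 46.9
  bodyR 96 46.8
  bodyF 99 46.7
 shift m [-0.2166 -0.1658  0.0362] turn -34.9 | t 23.0 tcp [606.4 -15.3 185.7] yaw 86.05 open 74.6 q7 -0.43
```

Call:
drive_tool --plan '[[[-0.038, -0.029, 0], 0, 0.075], [[-0.076, -0.058, 0], 0, 0.075], [[-0.114, -0.087, 0], 0, 0.075], [[-0.152, -0.116, 0], 0, 0.075], [[-0.19, -0.146, 0], 0, 0.075]]'

```text
time_s: 23.5
eef_pos: [446.6, -195.6, 186.0]
eef_rot: [0.731, 0.682, -0.0, -0.001]
wrist_force: [0.2, -1.3, -0.5]
opening: 74.9
grip_force: 0.0
```

Call:
drive_tool --plan '[[[-0.027, -0.021, 0.01], -8, 0.075], [[-0.027, -0.021, 0.036], -16, 0.075], [[-0.027, -0.021, 0.036], -24, 0.075], [[-0.027, -0.021, 0.036], -32, 0.075], [[-0.027, -0.021, 0.036], -35, 0.075]]'

```text
time_s: 24.0
eef_pos: [424.9, -219.7, 149.9]
eef_rot: [0.49, 0.872, 0.0, -0.001]
wrist_force: [-0.8, -0.4, -0.6]
opening: 74.8
grip_force: 0.0
```

Call:
drive_tool --plan '[[[0, 0, 0], 0, 0.075], [[0, 0, 0], 0, 0.075], [[0, 0, 0], 0, 0.075]]'

```text
time_s: 24.3
eef_pos: [425.7, -219.9, 150.9]
eef_rot: [0.493, 0.87, 0.0, -0.0]
wrist_force: [-0.0, 0.7, 0.2]
opening: 74.8
grip_force: 0.0
```

```bash
python3 - <<'E'
from h import *
p,T=wrist("w16"); W=cloud(p,T)
for o in plates(W,p["z_map"]): print(o); go(*o["c"],3,o["yaw"]-180 if o["kind"]=="sep" else o["yaw"])
E
```

```text
{'kind': 'sep', 'c': [440.7, -217.5], 'z': 7.1, 'yaw': -57.6, 'LSw': [86.7, 56.0, 13.4], 'hole': [441.0, -217.8, 20.5, 36.0, 31.3]}
 shift m [-0.0056  0.0141  0.148 ] turn -1.4 | t 24.4 tcp [ 425.8 -219.9  151. ] yaw 121.01 open 75.1 q7 0.52
```

Call:
drive_tool --plan '[[[-0.0055, 0.014, 0.03], -1.4, 0.075], [[-0.0055, 0.014, 0.08], -1.4, 0.075], [[-0.0055, 0.014, 0.125], -1.4, 0.075], [[-0.0055, 0.014, 0.148], -1.4, 0.075], [[-0.0055, 0.014, 0.148], -1.4, 0.075]]'

```text
time_s: 24.85
eef_pos: [440.1, -216.8, 2.0]
eef_rot: [0.481, 0.877, -0.001, -0.001]
wrist_force: [0.8, -0.7, -0.8]
opening: 75.1
grip_force: 0.0
```

Call:
drive_tool --plan '[[[0, 0, 0], 0, 0.045], [[0, 0, 0], 0, 0.045], [[0, 0, 0], 0, 0.045], [[0, 0, 0], 0, 0.045], [[0, 0, 0], 0, 0.045]]'

```text
time_s: 25.35
eef_pos: [440.8, -217.7, 3.3]
eef_rot: [0.481, 0.876, 0.0, 0.0]
wrist_force: [-0.2, 0.2, -0.3]
opening: 54.8
grip_force: 30.0
```

Call:
drive_tool --plan '[[[0, 0, -0.02], 0, 0.045], [[0, 0, -0.06], 0, 0.045], [[0, 0, -0.11], 0, 0.045], [[0, 0, -0.15], 0, 0.045], [[0, 0, -0.15], 0, 0.045]]'

```text
time_s: 25.85
eef_pos: [443.6, -218.7, 157.7]
eef_rot: [0.482, 0.876, -0.0, 0.004]
wrist_force: [-0.1, -0.2, -1.2]
opening: 55.2
grip_force: 30.0
```

Call:
drive_tool --plan '[[[0, 0, 0], 0, 0.045], [[0, 0, 0], 0, 0.045], [[0, 0, 0], 0, 0.045]]'

```text
time_s: 26.15
eef_pos: [439.6, -217.2, 151.7]
eef_rot: [0.481, 0.877, 0.0, -0.001]
wrist_force: [0.4, -0.8, -1.7]
opening: 55.3
grip_force: 30.0
```

```bash
python3 - <<'E'
from h import *
go(*HUB,150,HY)
p,T=wrist("w17"); held(p)
E
```

```text
shift m [0.08   0.2498 0.0016] turn 36.5 | t 26.1 tcp [ 439.6 -217.2  151.7] yaw 122.46 open 55.3 q7 0.52
front/back x 17.584366872088033 -18.322104452330933 bore y [-9.   8.8] ctr -0.05 ztop -3.7
tab xmax 30.2 rows [[30.2, -27.7, 28.1], [26.1, -27.6, 27.8], [20.6, -28.0, 27.8]]
  skew deg 1.85 ctr 0.01
```

Call:
drive_tool --plan '[[[0.014, 0.045, 0], 0, 0.045], [[0.028, 0.09, 0], 0, 0.045], [[0.043, 0.135, 0], 0, 0.045], [[0.057, 0.18, 0], 0, 0.045], [[0.071, 0.225, 0], 0, 0.045]]'

```text
time_s: 26.7
eef_pos: [593.0, -35.3, 151.9]
eef_rot: [0.481, 0.877, -0.0, -0.001]
wrist_force: [0.7, 0.1, -1.3]
opening: 55.6
grip_force: 30.0
```

Call:
drive_tool --plan '[[[0.009, 0.025, 0], 8, 0.045], [[0.009, 0.025, 0.01], 16, 0.045], [[0.009, 0.025, 0.03], 24, 0.045], [[0.009, 0.025, 0.05], 32, 0.045], [[0.009, 0.025, 0.058], 36.5, 0.045]]'

```text
time_s: 27.2
eef_pos: [606.9, -15.8, 92.0]
eef_rot: [0.733, 0.68, -0.002, -0.001]
wrist_force: [-0.1, -0.1, -1.8]
opening: 55.1
grip_force: 30.0
```

Call:
drive_tool --plan '[[[0, 0, 0], 0, 0.045], [[0, 0, 0], 0, 0.045], [[0, 0, 0], 0, 0.045], [[0, 0, 0], 0, 0.045]]'

```text
time_s: 27.6
eef_pos: [609.2, -16.0, 95.7]
eef_rot: [0.731, 0.682, 0.0, 0.0]
wrist_force: [0.9, -0.5, -0.5]
opening: 55.3
grip_force: 30.0
```

```bash
python3 - <<'E'
from h import *
p,T=wrist("w18"); held(p); hub2(p); go(*HUB,90,HY)
E
```

```text
front/back x 17.73430672887268 -17.702659284630016 bore y [-8.3  9.4] ctr 0.52 ztop -3.6
tab xmax 30.1 rows [[30.1, -27.4, 28.2], [26.2, -27.0, 28.2], [21.0, -27.1, 28.3]]
  skew deg -0.93 ctr 0.52
hub y [-8.   7.2] x [-13.3   8.9] ztop 78.3
 prong 386 [ 46.  -24.8  28.9]
 prong 380 [46.4 23.  29.1]
 shift m [ 0.0003 -0.0017  0.0057] turn -0.0 | t 27.6 tcp [609.1 -16.   95.7] yaw 85.98 open 55.0 q7 -0.48
```

Call:
drive_tool --plan '[[[0, -0.0012, 0], 0, 0.045], [[0, -0.0012, 0.004], 0, 0.045], [[0, -0.0012, 0.011], 0, 0.045], [[0, -0.0012, 0.018], 0, 0.045], [[0, -0.0012, 0.026], 0, 0.045]]'

```text
time_s: 28.15
eef_pos: [607.4, -15.9, 68.4]
eef_rot: [0.732, 0.682, -0.0, -0.0]
wrist_force: [0.1, 0.1, -1.2]
opening: 55.6
grip_force: 30.0
```

Call:
drive_tool --plan '[[[0, 0, 0.007], 0, 0.045], [[0, 0, 0.013], 0, 0.045], [[0, 0, 0.0155], 0, 0.045], [[0, 0, 0.0155], 0, 0.045], [[0, 0, 0.0155], 0, 0.045]]'

```text
time_s: 28.65
eef_pos: [607.8, -15.8, 53.9]
eef_rot: [0.732, 0.682, 0.0, 0.0]
wrist_force: [1.1, 0.2, -1.9]
opening: 55.1
grip_force: 30.0
```

Release, rise, check, then go to disc A (598.5,-213), yaw 127.

Call:
drive_tool --plan '[[[0, 0, 0.001], 0, 0.066], [[0, 0, 0.001], 0, 0.066], [[0, 0, 0.001], 0, 0.066], [[0, 0, -0.02], 0, 0.07], [[0, 0, -0.06], 0, 0.075]]'

```text
time_s: 29.15
eef_pos: [605.5, -16.1, 112.1]
eef_rot: [0.732, 0.682, -0.002, -0.002]
wrist_force: [0.6, -0.7, 0.6]
opening: 74.3
grip_force: 0.0
```

Call:
drive_tool --plan '[[[0, 0, -0.045], 0, 0.075], [[0, 0, -0.074], 0, 0.075], [[0, 0, -0.074], 0, 0.075], [[0, 0, -0.074], 0, 0.075], [[0, 0, -0.074], 0, 0.075]]'

```text
time_s: 29.65
eef_pos: [606.7, -16.1, 186.5]
eef_rot: [0.732, 0.682, -0.001, -0.001]
wrist_force: [0.3, 0.1, -0.3]
opening: 75.0
grip_force: 0.0
```

```bash
python3 - <<'E'
from h import *
p,T=wrist("w19"); hub(p); stack(p)
go(598.5,-213,150,127)
E
```

```text
162 [ 46.3 -21.9] ztop 69.0 ext [8.9 8.9 5. ]
164 [46.7 25.6] ztop 68.9 ext [9.6 8.9 5. ]
5468 [1.1 2.2] ztop 77.7 ext [29.  12.9  5. ]
188 [-44.7 -13.3] ztop 68.8 ext [8.8 8.2 4.9]
192 [-44.7  18.5] ztop 69.2 ext [9.5 9.  4.6]
  disc_tab 105 46.8
  sep_tab 86 54.8
  bodyL 99 54.9
  bodyR 97 54.9
  bodyF 105 54.8
 shift m [-0.197   0.0059  0.0363] turn -41.0 | t 29.7 tcp [606.6 -16.  186.2] yaw 85.95 open 75.1 q7 -0.42
```

Call:
drive_tool --plan '[[[-0.045, -0.005, 0], 0, 0.075], [[-0.09, -0.01, 0], -8, 0.075], [[-0.135, -0.015, 0], -16, 0.075], [[-0.18, -0.02, 0.01], -24, 0.075], [[-0.197, -0.023, 0.036], -32, 0.075]]'

```text
time_s: 30.2
eef_pos: [570.1, -217.2, 151.5]
eef_rot: [0.516, 0.857, -0.001, 0.001]
wrist_force: [-1.0, -0.4, -0.2]
opening: 75.4
grip_force: 0.0
```

Call:
drive_tool --plan '[[[0, 0, 0], -8, 0.075], [[0, 0, 0], -9, 0.075], [[0, 0, 0], -9, 0.075], [[0, 0, 0], -9, 0.075], [[0, 0, 0], -9, 0.075]]'

```text
time_s: 30.7
eef_pos: [571.2, -210.0, 152.1]
eef_rot: [0.447, 0.895, 0.0, 0.0]
wrist_force: [-0.2, -0.9, 0.4]
opening: 75.1
grip_force: 0.0
```

```bash
python3 - <<'E'
from h import *
p,T=wrist("w20"); W=cloud(p,T)
for o in plates(W,p["z_map"]): print(o); go(*o["c"],3,o["yaw"]-180 if o["kind"]=="sep" else o["yaw"])
E
```

```text
{'kind': 'disc', 'c': [601.2, -213.7], 'z': 7.1, 'yaw': 127.4, 'LSw': [86.2, 57.4, 28.9], 'hole': [600.4, -212.5, 26.1, 36.2, 39.1]}
 shift m [-0.0208  0.0219  0.1491] turn -0.5 | t 30.8 tcp [ 571.1 -210.2  152.1] yaw 126.94 open 74.9 q7 0.52
```

Call:
drive_tool --plan '[[[-0.02, 0.022, 0.0], -0.5, 0.08], [[-0.02, 0.022, 0.05], -0.5, 0.08], [[-0.02, 0.022, 0.095], -0.5, 0.08], [[-0.02, 0.022, 0.13], -0.5, 0.08], [[-0.02, 0.022, 0.149], -0.5, 0.08]]'

```text
time_s: 31.25
eef_pos: [598.7, -212.9, 0.0]
eef_rot: [0.443, 0.897, -0.001, -0.002]
wrist_force: [-23.5, -5.1, 194.7]
opening: 80.3
grip_force: 116.3
```

Call:
drive_tool --plan '[[[0, 0, 0], 0, 0.08], [[0, 0, 0], 0, 0.045], [[0, 0, 0], 0, 0.045], [[0, 0, 0], 0, 0.045], [[0, 0, 0], 0, 0.045]]'

```text
time_s: 31.75
eef_pos: [600.8, -213.6, 3.3]
eef_rot: [0.443, 0.897, 0.0, 0.0]
wrist_force: [0.5, -0.2, 1.8]
opening: 55.2
grip_force: 29.9
```

Call:
drive_tool --plan '[[[0, 0, 0], 0, 0.045], [[0, 0, -0.04], 0, 0.045], [[0, 0, -0.08], 0, 0.045], [[0, 0, -0.12], 0, 0.045], [[0, 0, -0.15], 0, 0.045]]'

```text
time_s: 32.25
eef_pos: [600.7, -213.5, 155.0]
eef_rot: [0.443, 0.897, 0.0, 0.001]
wrist_force: [0.1, 0.5, -1.3]
opening: 55.2
grip_force: 29.9
```

Call:
drive_tool --plan '[[[0, 0, 0], 0, 0.045], [[0, 0, 0], 0, 0.045], [[0, 0, 0], 0, 0.045], [[0, 0, 0], 0, 0.045]]'

```text
time_s: 32.65
eef_pos: [599.2, -213.3, 150.9]
eef_rot: [0.443, 0.897, -0.0, -0.001]
wrist_force: [0.0, 0.1, -0.7]
opening: 55.3
grip_force: 29.9
```

```bash
python3 - <<'E'
from h import *
go(*HUB,150,HY)
p,T=wrist("w21"); held(p)
E
```

```text
shift m [0.1519 0.1268 0.0011] turn 41.5 | t 32.6 tcp [ 599.2 -213.3  150.9] yaw 127.45 open 55.3 q7 0.53
front/back x 19.000917831081317 -16.41129170991144 bore y [-9.   8.8] ctr -0.1 ztop -3.6
tab xmax 56.8 rows [[56.8, -15.4, 13.1], [52.1, -15.9, 13.7], [47.4, -15.6, 13.9], [42.5, -15.3, 13.9], [37.6, -15.4, 14.0], [32.5, -15.1, 14.3], [27.8, -20.6, 19.3], [22.0, -25.4, 24.3]]
  skew deg -1.47 ctr -0.88
```

That descent overshot into the bench: the wrist force read 195 N, above the 120 N limit, because I left too little room to decelerate. The run may already count as failed. I'll carry on, with slower descents.

Call:
drive_tool --plan '[[[0.03, 0.025, 0], 0, 0.045], [[0.06, 0.05, 0], 8, 0.045], [[0.09, 0.075, 0], 16, 0.045], [[0.12, 0.1, 0], 24, 0.045], [[0.152, 0.127, 0], 32, 0.045]]'

```text
time_s: 33.2
eef_pos: [608.2, -14.6, 151.9]
eef_rot: [0.675, 0.738, -0.0, -0.0]
wrist_force: [0.4, -0.9, -1.6]
opening: 55.3
grip_force: 29.9
```

Call:
drive_tool --plan '[[[0, 0, 0.01], 8, 0.045], [[0, 0, 0.03], 9.5, 0.045], [[0, 0, 0.05], 9.5, 0.045], [[0, 0, 0.057], 9.5, 0.045], [[0, 0, 0.057], 9.5, 0.045]]'

```text
time_s: 33.7
eef_pos: [607.7, -15.5, 94.3]
eef_rot: [0.732, 0.682, -0.001, -0.001]
wrist_force: [0.2, -0.4, -1.0]
opening: 55.3
grip_force: 29.9
```

Call:
drive_tool --plan '[[[0, 0, 0], 0, 0.045], [[0, 0, 0], 0, 0.045], [[0, 0, 0], 0, 0.045], [[0, 0, 0], 0, 0.045]]'

```text
time_s: 34.1
eef_pos: [609.1, -15.6, 96.3]
eef_rot: [0.732, 0.682, 0.0, 0.0]
wrist_force: [-0.1, 0.9, -2.4]
opening: 55.1
grip_force: 29.9
```

```bash
python3 - <<'E'
from h import *
p,T=wrist("w22"); held(p); hub2(p); go(*HUB,90,HY)
E
```

```text
front/back x 18.584879430769448 -16.50339538166628 bore y [-8.4  9.4] ctr 0.58 ztop -3.5
tab xmax 56.9 rows [[56.9, -14.1, 14.0], [52.2, -15.2, 14.4], [47.6, -14.9, 14.5], [42.5, -15.1, 14.6], [37.4, -14.8, 14.6], [32.7, -14.4, 15.0], [27.7, -19.9, 20.0], [22.4, -24.7, 25.1]]
  skew deg -0.93 ctr -0.18
hub y [-8.   7.2] x [-13.4   9.7] ztop 78.3
 prong 375 [ 45.5 -24.8  29.9]
 prong 355 [46.  23.1 29.7]
 shift m [ 0.     -0.0015  0.0061] turn -0.1 | t 34.1 tcp [609.  -15.7  96.1] yaw 85.94 open 55.5 q7 -0.48
```

Call:
drive_tool --plan '[[[-0.0013, -0.0012, 0], 0, 0.045], [[-0.0013, -0.0012, 0], 0, 0.045], [[-0.0013, -0.0012, 0.007], 0, 0.045], [[-0.0013, -0.0012, 0.014], 0, 0.045], [[-0.0013, -0.0012, 0.021], 0, 0.045]]'

```text
time_s: 34.65
eef_pos: [607.2, -16.8, 73.8]
eef_rot: [0.732, 0.682, -0.0, -0.0]
wrist_force: [-0.1, 0.1, -1.4]
opening: 55.6
grip_force: 29.9
```

Call:
drive_tool --plan '[[[0, 0, 0.006], 0, 0.045], [[0, 0, 0.011], 0, 0.045], [[0, 0, 0.013], 0, 0.045], [[0, 0, 0.013], 0, 0.045], [[0, 0, 0.013], 0, 0.045]]'

```text
time_s: 35.15
eef_pos: [607.6, -16.8, 61.9]
eef_rot: [0.732, 0.682, 0.0, 0.0]
wrist_force: [0.4, 0.5, -1.1]
opening: 55.4
grip_force: 29.9
```

Call:
drive_tool --plan '[[[0, 0, 0.001], 0, 0.066], [[0, 0, 0.001], 0, 0.066], [[0, 0, 0.001], 0, 0.066], [[0, 0, -0.02], 0, 0.07], [[0, 0, -0.06], 0, 0.075]]'

```text
time_s: 35.65
eef_pos: [605.3, -17.0, 120.0]
eef_rot: [0.732, 0.682, -0.002, -0.002]
wrist_force: [0.8, 1.1, 0.3]
opening: 74.5
grip_force: 0.0
```

Call:
drive_tool --plan '[[[0, 0, -0.045], 0, 0.075], [[0, 0, -0.066], 0, 0.075], [[0, 0, -0.066], 0, 0.075], [[0, 0, -0.066], 0, 0.075], [[0, 0, -0.066], 0, 0.075]]'

```text
time_s: 36.15
eef_pos: [606.4, -17.0, 186.2]
eef_rot: [0.732, 0.682, -0.001, -0.001]
wrist_force: [0.1, -0.1, -0.0]
opening: 75.1
grip_force: 0.0
```

```bash
python3 - <<'E'
from h import *
p,T=wrist("w23"); hub(p); stack(p)
go(584.5,207,150,56.6)
E
```

```text
6900 [2.  2.5] ztop 78.2 ext [28.2 12.8  5. ]
165 [ 47.3 -21.6] ztop 69.2 ext [8.8 9.  4.8]
165 [47.7 25.8] ztop 69.2 ext [8.8 9.5 5. ]
188 [-43.8 -12.9] ztop 69.0 ext [9.4 9.  5. ]
191 [-43.5  18.6] ztop 68.4 ext [9.7 8.9 5. ]
  disc_tab 110 63.0
  sep_tab 85 55.0
  bodyL 106 63.0
  bodyR 117 63.1
  bodyF 111 63.0
 shift m [ 0.2219 -0.0376  0.0361] turn 29.4 | t 36.2 tcp [606.4 -17.  186.1] yaw 85.95 open 74.9 q7 -0.41
```

Call:
drive_tool --plan '[[[0.045, -0.008, 0], 0, 0.075], [[0.09, -0.016, 0], 7, 0.075], [[0.135, -0.024, 0], 14, 0.075], [[0.18, -0.032, 0.01], 22, 0.075], [[0.221, -0.0385, 0.03], 29.4, 0.075]]'

```text
time_s: 36.7
eef_pos: [584.5, 209.0, 157.5]
eef_rot: [0.882, 0.472, 0.001, -0.0]
wrist_force: [0.9, 0.5, 0.7]
opening: 74.7
grip_force: 0.0
```

Call:
drive_tool --plan '[[[0, 0, 0], 0, 0.075], [[0, 0, 0], 0, 0.075], [[0, 0, 0], 0, 0.075], [[0, 0, 0], 0, 0.075]]'

```text
time_s: 37.1
eef_pos: [585.3, 204.3, 157.6]
eef_rot: [0.881, 0.473, -0.0, 0.0]
wrist_force: [0.1, -0.4, 0.2]
opening: 75.1
grip_force: 0.0
```

```bash
python3 - <<'E'
from h import *
p,T=wrist("w24"); W=cloud(p,T)
for o in plates(W,p["z_map"]): print(o); go(*o["c"],6,56.6)
E
```

```text
{'kind': 'end', 'c': [583.4, 208.1], 'z': 13.0, 'yaw': 56.7, 'LSw': [60.0, 56.2, 55.2], 'hole': [583.3, 208.1, 35.5, 19.5, 56.6]}
 shift m [ 0.002  -0.0037  0.1518] turn -0.2 | t 37.1 tcp [585.3 204.5 157.8] yaw 56.42 open 75.2 q7 -1.26
```

Call:
drive_tool --plan '[[[0.002, -0.0037, 0.04], 0, 0.075], [[0.002, -0.0037, 0.08], 0, 0.075], [[0.002, -0.0037, 0.115], 0, 0.075], [[0.002, -0.0037, 0.135], 0, 0.075], [[0.002, -0.0037, 0.14], 0, 0.075]]'

```text
time_s: 37.65
eef_pos: [581.5, 208.2, 15.4]
eef_rot: [0.881, 0.473, -0.002, -0.0]
wrist_force: [-0.9, 0.1, -0.2]
opening: 75.0
grip_force: 0.0
```

Call:
drive_tool --plan '[[[0, 0, 0.006], 0, 0.075], [[0, 0, 0.013], 0, 0.075], [[0, 0, 0.013], 0, 0.075], [[0, 0, 0.013], 0, 0.045], [[0, 0, 0.013], 0, 0.045]]'

```text
time_s: 38.15
eef_pos: [583.2, 210.3, 5.5]
eef_rot: [0.881, 0.474, 0.001, 0.0]
wrist_force: [0.0, 0.2, -0.4]
opening: 61.5
grip_force: 0.0
```

Call:
drive_tool --plan '[[[0, 0, 0], 0, 0.045], [[0, 0, 0], 0, 0.045], [[0, 0, 0], 0, 0.045], [[0, 0, 0], 0, 0.045]]'

```text
time_s: 38.55
eef_pos: [583.1, 210.2, 5.3]
eef_rot: [0.881, 0.474, 0.0, 0.0]
wrist_force: [-0.0, -1.1, 5.7]
opening: 55.4
grip_force: 30.0
```

Call:
drive_tool --plan '[[[0, 0, -0.02], 0, 0.045], [[0, 0, -0.06], 0, 0.045], [[0, 0, -0.1], 0, 0.045], [[0, 0, -0.14], 0, 0.045], [[0, 0, -0.15], 0, 0.045]]'

```text
time_s: 39.05
eef_pos: [584.7, 211.2, 158.9]
eef_rot: [0.881, 0.474, 0.003, 0.0]
wrist_force: [0.1, 1.0, -1.0]
opening: 55.2
grip_force: 30.0
```

Call:
drive_tool --plan '[[[0, 0, 0], 0, 0.045], [[0, 0, 0], 0, 0.045], [[0, 0, 0], 0, 0.045]]'

```text
time_s: 39.35
eef_pos: [581.3, 209.4, 152.4]
eef_rot: [0.881, 0.474, -0.002, -0.0]
wrist_force: [-0.4, -0.5, -1.5]
opening: 55.5
grip_force: 30.0
```

```bash
python3 - <<'E'
from h import *
go(608,-15.5,150,HY)
p,T=wrist("w25"); held(p)
E
```

```text
shift m [-0.1729  0.1462  0.0026] turn -29.4 | t 39.4 tcp [581.3 209.4 152.4] yaw 56.55 open 55.5 q7 -1.27
front/back x 16.4507604835686 -18.817890012276735 bore y [-8.6 10.4] ctr 0.94 ztop -7.6
tab xmax 28.4 rows [[28.1, -26.9, 28.7], [26.9, -27.0, 28.9], [21.2, -26.6, 28.6]]
  skew deg 0.84 ctr 1.0
```

Call:
drive_tool --plan '[[[-0.037, 0.031, 0], 0, 0.045], [[-0.074, 0.062, 0], -6, 0.045], [[-0.11, 0.093, 0], -13, 0.045], [[-0.147, 0.124, 0], -21, 0.045], [[-0.173, 0.146, 0], -29.4, 0.045]]'

```text
time_s: 39.9
eef_pos: [608.5, -19.2, 153.1]
eef_rot: [0.731, 0.683, -0.001, -0.0]
wrist_force: [-0.1, 0.4, -1.4]
opening: 55.7
grip_force: 30.0
```

Call:
drive_tool --plan '[[[0, 0, 0.02], 0, 0.045], [[0, 0, 0.04], 0, 0.045], [[0, 0, 0.056], 0, 0.045], [[0, 0, 0.056], 0, 0.045], [[0, 0, 0.056], 0, 0.045]]'

```text
time_s: 40.4
eef_pos: [608.9, -14.2, 98.4]
eef_rot: [0.731, 0.682, -0.0, -0.0]
wrist_force: [-0.1, 0.8, -0.6]
opening: 55.3
grip_force: 30.0
```

Call:
drive_tool --plan '[[[0, 0, 0], 0, 0.045], [[0, 0, 0], 0, 0.045], [[0, 0, 0], 0, 0.045], [[0, 0, 0], 0, 0.045]]'

```text
time_s: 40.8
eef_pos: [609.4, -14.7, 99.2]
eef_rot: [0.732, 0.682, 0.0, 0.0]
wrist_force: [-0.1, -0.6, -1.3]
opening: 55.1
grip_force: 30.0
```

```bash
python3 - <<'E'
from h import *
p,T=wrist("w26"); held(p); hub2(p); go(608,-15.5,90,HY)
E
```

```text
front/back x 15.684877782564449 -19.37973435328655 bore y [-9. 10.] ctr 0.52 ztop -7.6
tab xmax 28.2 rows [[28.2, -27.0, 28.4], [26.3, -27.1, 28.4], [21.2, -27.5, 28.3]]
  skew deg 2.44 ctr 0.54
hub y [-10.6  11.6] x [-19.8   3.4] ztop 77.9
 prong 2869 [42.4 -1.5 36.6]
 prong 366 [ 44.8 -24.8  32.4]
 prong 364 [45.  22.6 32.3]
 shift m [-0.0008 -0.0013  0.0091] turn -0.1 | t 40.9 tcp [609.3 -14.8  99.1] yaw 85.95 open 55.6 q7 -0.49
```

Call:
drive_tool --plan '[[[0.0008, -0.0013, 0], 0, 0.045], [[0.0008, -0.0013, 0], 0, 0.045], [[0.0008, -0.0013, 0.006], 0, 0.045], [[0.0008, -0.0013, 0.012], 0, 0.045], [[0.0008, -0.0013, 0.016], 0, 0.045]]'

```text
time_s: 41.35
eef_pos: [607.4, -14.0, 81.8]
eef_rot: [0.732, 0.682, -0.0, -0.0]
wrist_force: [-0.8, -0.6, -1.8]
opening: 55.6
grip_force: 30.0
```

Call:
drive_tool --plan '[[[0, 0, 0.004], 0, 0.045], [[0, 0, 0.008], 0, 0.045], [[0, 0, 0.0105], 0, 0.045], [[0, 0, 0.0105], 0, 0.045], [[0, 0, 0.0105], 0, 0.045]]'

```text
time_s: 41.85
eef_pos: [607.9, -13.8, 72.2]
eef_rot: [0.732, 0.682, 0.0, 0.0]
wrist_force: [0.7, -0.1, -1.0]
opening: 55.9
grip_force: 30.0
```

Release, rise, then verify the stack and measure the pad.

Call:
drive_tool --plan '[[[0, 0, 0], 0, 0.066], [[0, 0, 0], 0, 0.066], [[0, 0, 0], 0, 0.066], [[0, 0, -0.02], 0, 0.07], [[0, 0, -0.06], 0, 0.07]]'

```text
time_s: 42.35
eef_pos: [605.7, -14.1, 130.4]
eef_rot: [0.732, 0.682, -0.002, -0.002]
wrist_force: [0.6, -0.2, 0.7]
opening: 70.2
grip_force: 0.0
```

Call:
drive_tool --plan '[[[0, 0, -0.045], 0, 0.07], [[0, 0, -0.06], 0, 0.07], [[0, 0, -0.06], 0, 0.07], [[0, 0, -0.06], 0, 0.07], [[0, 0, -0.06], 0, 0.07]]'

```text
time_s: 42.85
eef_pos: [606.7, -14.2, 190.3]
eef_rot: [0.732, 0.682, -0.001, -0.001]
wrist_force: [-0.2, 0.1, -0.6]
opening: 69.5
grip_force: 0.0
```

```bash
python3 - <<'E'
from h import *
p,T=wrist("w27"); stack(p); W=cloud(p,T); z=W[...,2]
m=(z>55)&(z<64)&(np.abs(W[...,1]-94)<25)&(np.abs(W[...,0]-578)<30)&(p["color"].max(-1)<60)
P=W[m]; print(m.sum(),P.mean(0).round(1),cv2.minAreaRect(P[:,:2].astype(np.float32)))
for d in ctrl.pinpoint(p,"lever_pad")[:2]: u,v=d["position"]; print(d,W[int(v),int(u)].round(1)); 
x,y,_=P.mean(0); go(x,y,90,HY)
E
```

```text
disc_tab 109 63.1
  sep_tab 88 55.0
  bodyL 113 77.1
  bodyR 118 77.2
  bodyF 121 77.3
2048 [578.1  94.   58.7] ((578.85986328125, 94.21111297607422), (29.887279510498047, 36.814186096191406), 86.79322052001953)
{'position': [231.2, 59.3], 'confidence': 0.91} [581.7  93.2  58.6]
{'position': [278.3, 145.5], 'confidence': 0.58} [611.4  29.8  62.5]
 shift m [ 0.1056 -0.0361  0.1006] turn -0.0 | t 43.0 tcp [606.9 -13.9 190.5] yaw 85.96 open 70.1 q7 -0.43
```

View pics/w27.png

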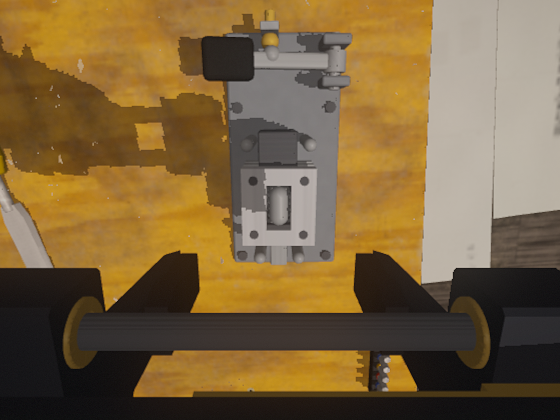

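Stack is right: end plate ≈(279,205), disc tab in the wide fork, separator tab in the narrow fork, heights 63/55/77 mm (camera reads 1 mm low). The pad centre is ≈(228,58). Next is the lever.

Call:
drive_tool --plan '[[[0.035, -0.012, 0], 0, 0.04], [[0.07, -0.025, 0], 0, 0.0], [[0.105, -0.037, 0.0], 0, 0.0], [[0.105, -0.037, 0.04], 0, 0.0], [[0.105, -0.037, 0.075], 0, 0.0]]'

```text
time_s: 43.45
eef_pos: [578.0, 95.2, 116.0]
eef_rot: [0.731, 0.683, 0.0, -0.0]
wrist_force: [0.7, -1.5, -0.8]
opening: 32.2
grip_force: 0.0
```

Call:
drive_tool --plan '[[[0, 0, 0.01], 0, 0.0], [[0, 0, 0.025], 0, 0.0], [[0, 0, 0.025], 0, 0.0], [[0, 0, 0.025], 0, 0.0], [[0, 0, 0.025], 0, 0.0]]'

```text
time_s: 43.95
eef_pos: [579.4, 93.6, 93.5]
eef_rot: [0.732, 0.682, 0.001, 0.001]
wrist_force: [-0.3, -0.6, -0.5]
opening: 0.5
grip_force: 0.0
```

Call:
drive_tool --plan '[[[0, 0, 0], 0, 0.0], [[0, 0, 0], 0, 0.0], [[0, 0, 0], 0, 0.0]]'

```text
time_s: 44.25
eef_pos: [578.6, 93.5, 92.6]
eef_rot: [0.732, 0.682, 0.0, 0.0]
wrist_force: [-0.2, 0.8, 0.3]
opening: 1.1
grip_force: 0.0
```

```bash
python3 - <<'E'
from h import *
go(577.5,94,28,HY)
E
```

```text
shift m [ 0.0004 -0.0012  0.0646] turn -0.1 | t 44.2 tcp [578.6  93.5  92.6] yaw 85.95 open 1.1 q7 -0.7
```

Call:
drive_tool --plan '[[[0, -0.001, 0.01], 0, 0.0], [[0, -0.001, 0.02], 0, 0.0], [[0, -0.001, 0.028], 0, 0.0], [[0, -0.001, 0.034], 0, 0.0], [[0, -0.001, 0.038], 0, 0.0]]'

```text
time_s: 44.75
eef_pos: [576.1, 93.5, 53.3]
eef_rot: [0.732, 0.682, -0.001, -0.001]
wrist_force: [-4.1, -1.9, 7.5]
opening: 0.5
grip_force: 3.1
```

Call:
drive_tool --plan '[[[0, 0, 0.005], 0, 0.0], [[0, 0, 0.01], 0, 0.0], [[0, 0, 0.015], 0, 0.0], [[0, 0, 0.019], 0, 0.0], [[0, 0, 0.022], 0, 0.0]]'

```text
time_s: 45.25
eef_pos: [577.6, 93.6, 31.8]
eef_rot: [0.732, 0.682, 0.0, 0.0]
wrist_force: [-0.1, -0.2, 2.6]
opening: 0.4
grip_force: 1.4
```

Call:
drive_tool --plan '[[[0, 0, 0.002], 0, 0.0], [[0, 0, 0.004], 0, 0.0], [[0, 0, 0.005], 0, 0.0], [[0, 0, 0.005], 0, 0.0]]'

```text
time_s: 45.65
eef_pos: [577.9, 93.7, 29.1]
eef_rot: [0.732, 0.682, 0.0, 0.001]
wrist_force: [-5.9, -2.4, 19.3]
opening: 0.4
grip_force: 10.3
```

Call:
drive_tool --plan '[[[0, 0, 0.001], 0, 0.0], [[0, 0, 0.001], 0, 0.0], [[0, 0, -0.005], 0, 0.0], [[0, 0, -0.03], 0, 0.0], [[0, 0, -0.07], 0, 0.0]]'

```text
time_s: 46.15
eef_pos: [575.8, 93.0, 96.1]
eef_rot: [0.732, 0.682, -0.002, -0.001]
wrist_force: [0.8, 0.0, 1.0]
opening: 0.3
grip_force: 0.0
```

Call:
drive_tool --plan '[[[-0.03, 0.01, -0.03], 0, 0.0], [[-0.07, 0.02, -0.07], 0, 0.0], [[-0.105, 0.035, -0.095], 0, 0.0], [[-0.105, 0.035, -0.095], 0, 0.0], [[-0.105, 0.035, -0.095], 0, 0.0]]'

```text
time_s: 46.65
eef_pos: [605.5, -15.2, 192.7]
eef_rot: [0.733, 0.681, 0.0, 0.001]
wrist_force: [0.1, 0.7, -0.4]
opening: 0.1
grip_force: 0.0
```

```bash
python3 - <<'E'
from h import *
p,T=wrist("w28"); stack(p); hub(p); W=cloud(p,T); z=W[...,2]
m=(z>20)&(z<64)&(np.abs(W[...,1]-94)<18)&(np.abs(W[...,0]-578)<18); print("pad z",np.median(z[m]),m.sum()); print(tool()[0]["wrist_force"])
E
```

```text
disc_tab 109 61.9
  sep_tab 48 53.9
  bodyL 111 76.2
  bodyR 113 76.2
  bodyF 115 76.1
7488 [0.4 2.9] ztop 78.7 ext [60.7 56.2  5. ]
158 [ 45.5 -21.3] ztop 68.3 ext [9.1 9.3 4.9]
159 [45.9 26.3] ztop 67.6 ext [9.1 9.2 4.9]
pad z 30.091000060580228 1748
[-0.06760762 -0.02076317 -0.50344947]
```

View pics/w28.png

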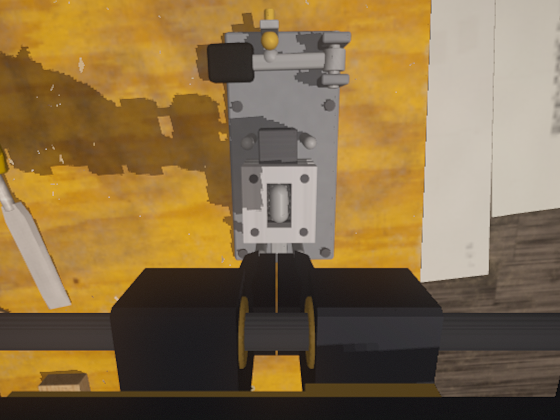

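The pad stays down at about 31 mm, which is the caught height (pad ≈(231,62) in the picture), and the stack is intact at (279,203). The robot is clear of everything, so I'm handing in.

```bash
python3 -c "
from h import *
print(ctrl.finish_job())"
```

```text
the job is handed in; nothing more can be done
None
```

The clutch pack is built (disc, separator, disc, separator, disc, end plate), the lever is caught at pad height about 31 mm, and the job is handed in, but the run may be judged failed: while picking up the last disc the fingers hit the bench and the wrist force read about 195 N, over the 120 N limit.

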